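# Fetch a jaw model from behind the bottles

### The arm

A 6-joint arm with a two-finger parallel gripper is mounted at the origin on a cart in front of the work surface, level with it; the furniture and walls round the work are solid. World frame = base frame: x ahead of the robot, y to its left, z up, the work surface at z = 0. Lengths are in mm, angles in rad, forces in N, time in s.
With the tool pointing down it reaches from about 400 to 925 mm from the base axis. Payload 12.5 kg.
Tool frame: the origin (TCP) lies midway between the tips of the shut fingers; the grasp point (between the pads) lies 19 mm behind it; z points along the fingers, y is the line along which they close (so a half turn about z gives the same grasp; the last joint's range is limited). The gripper opens to 95 mm and grips with 3 to 60 N. Pads are 20 mm wide; open, the fingers measure 119 mm over their backs; the gripper's body (75 mm by 180 mm) begins 59 mm behind the grasp point.
Start: joints at [1.24, 0.491, 1.559, -0, 1.092, -0.106], TCP at [139.301, 609.296, 214.661] pointing down, gripper open.
Joint ranges: [-3.1, 3.1], [-0.84, 2.19], [0.05, 2.79], [-1.13, 4.28], [0.06, 2.93], [-2.69, 2.69]. Speed limits (rad/s): [2.22, 2.22, 2.79, 3.14, 3.14, 3.14].

### API

Orientations are given as [roll, pitch, yaw] about the fixed x, y, z axes, in that order (R = Rz(yaw) Ry(pitch) Rx(roll)).
In Python, from cell import * gives the robot as it stands. The module is installed in compiled form; this text tells all that it offers.
- The arm moves only by the tool arm_command, never from a script. Its arguments are lists of equal length, an entry for each row: "delta_pos": the shift along the world's x, y, z in units of 250 mm (1.0 is 250 mm), a list of three; "delta_rot": the turn, a rotation vector about the world's x, y, z in units of 90 degrees (1.0 is 90 degrees), a list of three; "claw": the closure, from 0 (fully open) to 1 (shut). In form: {"delta_pos": [[tx, ty, tz], ...], "delta_rot": [[wx, wy, wz], ...], "claw": [claw, ...]}. A call has exactly 5 rows; each row is the pose to reach, as a shift and turn from the pose commanded when the call began; what a row does not reach only later rows make up. A row lasts 1/12 s, in which the tool goes at most 41.7 mm and 7.16 degrees, less where a joint would pass 70% of its speed; a pose out of reach is approached as far as the arm can. A call with a number of a shift or a turn outside -1 to 1 is refused whole. A call with a gripper value outside its range is refused whole. The fingers move at their own pace and stop on an object; the grip force is fixed at half the most. Time passes only in rows, so rows that repeat a pose let the fingers close, or fill a call up. It gives the time, the measured TCP pose, the force, the opening and the grip force at its end, in the units of the state.
- state(): the state, without advancing time (a new reading comes with each control period).
- read_camera(name): name is "scene" or "top"; returns the picture (400x640x3 uint8, red, green, blue); there is no depth.
- calibration(name): a dict with "camera_matrix" (3x3 intrinsics, pixels), "T" (4x4, takes a point from camera to world coordinates). Camera axes: x right, y down, z forward; pixel columns grow to the right and rows downward; lengths in mm; the calibration is good to about 2 mm. A picture is of the moment at which its call begins. calibration takes no time and is no camera call.
- job_done(): hands the job in; it is judged then, once.
The state is a dict: "t": time; "joints": joint angles; "qvel": joint speeds; "tau": joint torques, N m; "eef_pos": TCP position; "tcp_rot": TCP orientation; "ft_force": force on the tool from outside, world axes, zero at the start; "moment": the same for the moment, N m; "opening": opening from 0.0 (shut) to 1.0 (fully open); "grip_force": force on a finger pad.
Only numpy, scipy, OpenCV 4.12 (cv2) and the standard library are available. Lean on these libraries where they do the work, as an engineer would, in place of code of your own. Each camera call takes 0.05 s, during which the arm holds its last target. There are 200 camera calls.

### The job

Fetch the plaster jaw model out of the dust box and set it down squarely between the two jaws of the cast holder, either way round. The dropper bottle, the slim bottle and the jar stand in the way of the box's tray: stand them upright on the worktop, well aside, before you draw the tray out, do not push them with the tray, and knock nothing over. At the end the tray must be fully shut again and the two bottles and the jar stand upright exactly where each of them stood at the start.

Things in the scene. Friction and masses are not known exactly. Their poses are not given: they have to be found in the camera images.
- dropper_bottle: loose brown dropper bottle with label, black collar and bulb; 102 mm tall; body round, 32 mm in diameter up to z = 56, shoulder to 70, collar 24 mm in diameter from z = 62 to 77, bulb 13 mm above. 0.07 kg. Origin: underside centre, z up. At the start one of three things in a row before the box, about 65 mm apart; which stands where varies (not the like bottle at the wall)
- slim_bottle: loose small clear bottle with pale pink filling and a long white cap; 79 mm tall; body round, 30 mm in diameter up to z = 31, shoulder to z = 46, cap 17 mm in diameter from there to the top. 0.05 kg. Origin: centre of the underside, z up. In the same row (not the like bottle at the wall)
- jar: loose squat powder jar with a broad green screw lid; 47 mm tall, body 40 mm and lid (top 10 mm) 42 mm in diameter; the lid stays on. 0.035 kg. Origin: centre of the underside, z up. In the same row
- jaw_model: loose pale plaster lower jaw model with teeth, 59 (x) x 65 (y) x 29 mm, seen through the hood on the tray's dark floor. Its base is 14 mm high; grip the base across x: heel face at x = -29 (57 wide), front face at +29 (24 wide), both lean inward 6 degrees; the fingers pass through the teeth. 0.12 kg. Origin: underside centre, x from heel to front teeth. It lies with x about along the tray's y axis
- dust_box: fixed box, 150 (x) x 160 (y) x 56 (z) mm, grey base and clear plastic hood with closed top, sides and back, open to the front (-x side) for the tray. Origin: centre of the underside; its -x axis is the way the tray comes out. The worktop between the box and the cast holder is free for setting things aside (x 0.40 to 0.51, y -0.09 to 0.04 m)
- tray (a joint): slide of the white tray in the dust box, m: 0 fully shut (stop), 0.13 fully out (stop), along the box's -x axis; 1.2 N friction, stays where left. Fully out, the model is clear of the hood. Tray 142 mm wide; above the worktop: lined floor 12, side and back walls 20, front panel's top 51 mm. Panel 156 mm wide, 5 mm thick, face 80 mm before the box's origin when shut
- tray_handle (a point): middle of the steel bar handle on the tray's front: round bar 10 mm thick along the box's y axis, straight for 64 mm, its centre 33 mm above the worktop and 45 mm before the front panel's face (40 mm clear behind the bar); moves with the tray; pinch it from above across the box's x axis
- cast_holder: fixed cast holder: round metal plate 86 mm in diameter on a ball foot, top 52 mm above the worktop; two steel jaws at y = -40 and +40 mm stand 12 mm above the plate, 32 mm long along x, leaning outward, 76 mm between them at the plate; free at the x ends. A clamp screw with dark knob sticks out to y = +72, below the plate's top. Origin: underside centre
- seat (a point): centre of the top of the cast holder's plate, axes as the cast holder: the model's underside centre belongs here, its x axis along the seat's x axis, either way round
Things that resemble listed ones, but are neither listed nor needed, are in the scene too. Leave any purple or yellow look-alike of the dropper_bottle alone.

How it is judged:
By the outcome, as a careful person would: the job done as asked, in the order asked, and still so for the second after the job is handed in, with the robot touching nothing.
It also fails if it takes over 152 s, if anything falls off the work surface, if the arm or the gripper's body presses on something with over 40 N, if the wrist force passes 120 N, or if a joint passes its speed limit or range.

## Working session

There is one attempt and no reset: what is moved stays moved. The work goes in short steps, Python scripts to look and compute and a tool call to move; the robot and the scene stay as the last step left them, time stands still between calls to the robot, and variables do not carry over. Pictures are saved under pics/ and viewed, at most 14 in all, crops included, and the job is handed in when it is done.

Besides the shell and the picture viewer there is one more tool, called after "Call:" in YAML: its name, and indented under it one key for each argument. arm_command: Moves the arm, as the interface text tells. Shifts and turns lie within -1 to 1; 1 stands for 250 mm of shift or 90 degrees of turn. Its arguments: {"type":"object","properties":{"delta_pos":{"type":"array"},"delta_rot":{"type":"array"},"claw":{"type":"array"}},"required":["delta_pos","delta_rot","claw"]}

```bash
mkdir -p pics
python3 - <<'E'
from cell import *
import cv2
print(state())
for n in("scene","top"):
    im=read_camera(n); cv2.imwrite(f"pics/{n}0.png",im[:,:,::-1]); c=calibration(n); print(n,c["camera_matrix"].round(1).tolist(),c["T"].round(4).tolist())
E
```

```text
{'t': 0.0, 'joints': array([ 1.24039931e+00,  4.91564795e-01,  1.55944522e+00, -8.42831536e-07,
        1.09174660e+00, -1.05619833e-01]), 'qvel': array([-0.00016781, -0.00026195, -0.00120234, -0.00018912, -0.0003863 ,
        0.00079724]), 'tau': array([-4.85470937e-04, -6.12648010e+01, -2.58184952e+01,  6.92013488e-02,
        4.82780510e-02, -1.49703887e-04]), 'eef_pos': array([139.21283391, 609.03757028, 214.05996625]), 'tcp_rot': array([-3.14043510e+00, -1.21965828e-04,  2.91681579e+00]), 'ft_force': array([-0.25649791, -0.28393934, -0.07366332]), 'moment': array([-0.03872169,  0.00904168,  0.01608308]), 'grip_force': 0.0, 'opening': 0.9976591368238232}
scene [[371.3, 0.0, 317.7], [0.0, 371.3, 201.7], [0.0, 0.0, 1.0]] [[-0.7894, -0.4412, 0.4268, 192.8617], [-0.6139, 0.5677, -0.5485, 580.7244], [-0.0003, -0.695, -0.719, 712.9845], [0.0, 0.0, 0.0, 1.0]]
top [[472.8, 0.0, 315.4], [0.0, 472.8, 206.6], [0.0, 0.0, 1.0]] [[0.0172, -0.9803, 0.1968, 336.6449], [-0.9998, -0.0192, -0.0081, 82.195], [0.0117, -0.1966, -0.9804, 1236.9756], [0.0, 0.0, 0.0, 1.0]]
```

View pics/scene0.png

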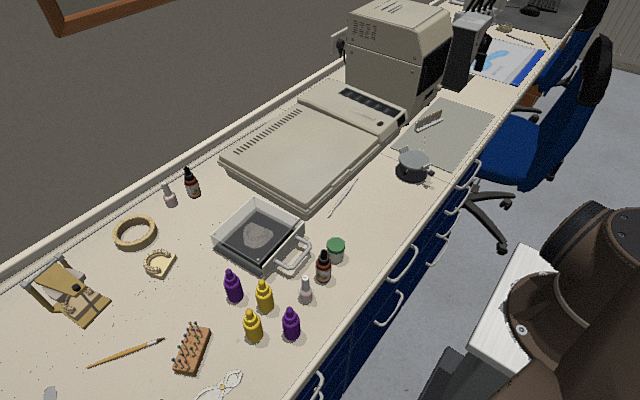

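View pics/top0.png

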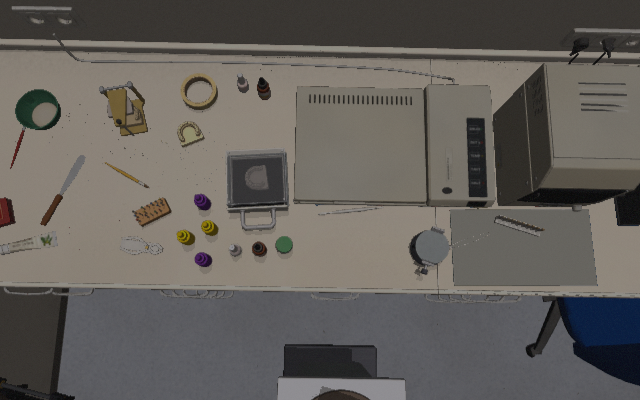

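The row before the box is slim bottle (scene 304,290 / top 235,249), dropper bottle (323,268 / 259,248) and green jar (336,250 / 284,244). Look-alikes are the wall bottles (scene 169,195 and 192,183) and the purple and yellow droppers. The brown one and the clear one in the row before the tray handle fit the description. The cast holder is at scene (413,165) / top (432,246). I'll confirm with an enlarged crop.

Run:
```python
import cv2,numpy as np
s=cv2.imread("pics/scene0.png");t=cv2.imread("pics/top0.png")
def cr(i,x,y,w,h,k): return cv2.resize(i[y:y+h,x:x+w],None,fx=k,fy=k,interpolation=cv2.INTER_CUBIC)
A=cr(s,205,190,160,120,2.5)  # 400x300
A=cv2.hconcat([cr(s,205,190,150,120,2.667),cr(t,215,145,80,60,5)[:, :400] if 0 else cr(t,215,145,100,120,2.667)[:, :267]])
a=cr(s,205,190,100,75,4);b=cr(s,285,230,100,75,4);c=cr(t,215,145,100,75,4);d=cr(t,215,205,100,75,4)
cv2.imwrite("pics/c1.png",cv2.vconcat([cv2.hconcat([a,b]),cv2.hconcat([c,d])]))
a=cr(s,380,130,80,60,5);c=cr(t,395,215,80,60,5)
cv2.imwrite("pics/c2.png",cv2.hconcat([a,c]))
```

```text
(no output)
```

View pics/c1.png

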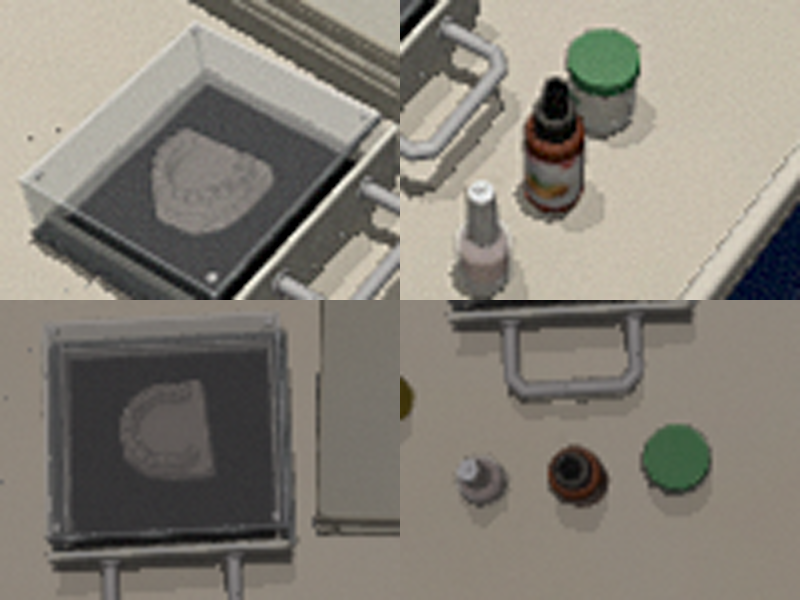

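View pics/c2.png

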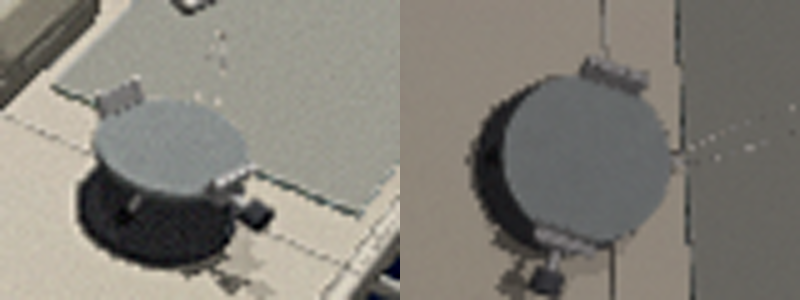

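Crops: the row is slim, dropper, jar from left to right in top, all upright. The model's front points to the image left (world +y), and the holder's knob points towards the robot, its jaw axis tilted about 17°. Next I triangulate.

```bash
cat > h.py <<'E'
import numpy as np,cv2
from cell import *
C={n:calibration(n) for n in("scene","top")}
def ray(n,p):
    c=C[n];d=np.linalg.inv(c["camera_matrix"])@[p[0],p[1],1];T=c["T"];return T[:3,3],T[:3,:3]@d
def pl(n,p,z):
    o,d=ray(n,p);return (o+d*(z-o[2])/d[2])
def tri(a,b):
    o1,d1=ray("scene",a);o2,d2=ray("top",b)
    M=np.stack([d1,-d2],1);s,*_=np.linalg.lstsq(M,o2-o1,rcond=None)
    A,B=o1+d1*s[0],o2+d2*s[1];return (A+B)/2,np.linalg.norm(A-B)
def proj(n,P):
    c=C[n];q=np.linalg.inv(c["T"])@[*P,1];q=c["camera_matrix"]@q[:3];return q[:2]/q[2]
def blobs(im,m,box,mn=6):
    x,y,w,h=box;k=np.zeros(m.shape,np.uint8);k[y:y+h,x:x+w]=m[y:y+h,x:x+w]
    n,l,s,c=cv2.connectedComponentsWithStats(k);return [(c[i].round(2).tolist(),s[i].tolist()) for i in range(1,n) if s[i][4]>=mn]
E
python3 - <<'E'
from h import *
np.set_printoptions(precision=1,suppress=True)
s=cv2.imread("pics/scene0.png");t=cv2.imread("pics/top0.png")
def green(i): h=cv2.cvtColor(i,cv2.COLOR_BGR2HSV);return ((h[...,0]>50)&(h[...,0]<85)&(h[...,1]>80)).astype(np.uint8)
def dark(i,v=60): return (i.max(2)<v).astype(np.uint8)
def white(i,v): return (i.min(2)>v).astype(np.uint8)
S=(285,230,75,80);T=(215,215,85,50)
print("green",blobs(s,green(s),S),blobs(t,green(t),T))
print("dark",blobs(s,dark(s),S),blobs(t,dark(t),(245,230,30,30)))
for v in(170,190,205):print("white",v,blobs(s,white(s,v),(295,265,20,40)),blobs(t,white(t,v-30),(225,240,18,15)))
hs=lambda i:cv2.cvtColor(i,cv2.COLOR_BGR2HSV)
print("top slim row",t[247,226:242].tolist()); print("handle col 250 rows", t[195:240,259].tolist())
print("plate",t[246,432],t[230,438],s[163,413])
print("jar",tri((336.2,244.5),(284,244.7)),"drop",tri((323.75,251),(257.5,246.5)),"slim",tri((305.5,276.7),(231.8,247)))
E
```

```text
green [([336.04, 245.25], [327, 238, 18, 16, 179])] [([283.74, 244.18], [276, 237, 16, 15, 188])]
dark [([288.42, 234.1], [285, 230, 9, 10, 31]), ([335.72, 251.04], [328, 247, 17, 7, 25]), ([323.33, 258.19], [318, 250, 11, 16, 113]), ([323.52, 267.86], [316, 265, 15, 6, 29]), ([323.0, 281.45], [318, 280, 11, 3, 11])] [([258.86, 249.13], [253, 243, 14, 13, 121])]
white 170 [([309.7, 275.57], [302, 265, 13, 26, 151]), ([297.4, 285.23], [295, 278, 6, 16, 60]), ([296.41, 299.22], [295, 294, 5, 11, 27])] []
white 190 [([304.91, 277.32], [302, 275, 6, 6, 22])] []
white 205 [([304.79, 277.26], [302, 275, 6, 5, 19])] []
top slim row [[120, 132, 142], [120, 132, 141], [121, 133, 141], [136, 138, 141], [145, 142, 143], [135, 132, 134], [122, 119, 121], [144, 140, 142], [100, 102, 106], [53, 55, 58], [59, 59, 65], [74, 77, 85], [94, 97, 106], [93, 93, 100], [75, 80, 84], [110, 121, 128]]
handle col 250 rows [[52, 51, 53], [53, 53, 54], [54, 52, 54], [53, 51, 52], [54, 53, 55], [53, 52, 51], [51, 51, 52], [75, 73, 73], [45, 47, 45], [19, 23, 21], [41, 42, 43], [94, 100, 104], [131, 137, 140], [69, 75, 76], [49, 53, 53], [45, 50, 51], [56, 61, 64], [103, 115, 122], [109, 120, 128], [109, 119, 127], [110, 119, 127], [109, 119, 126], [123, 134, 141], [123, 135, 143], [124, 135, 144], [125, 135, 145], [125, 135, 144], [125, 137, 145], [124, 135, 144], [106, 115, 121], [107, 108, 112], [129, 129, 133], [109, 109, 112], [77, 79, 81], [75, 81, 85], [75, 82, 86], [106, 115, 123], [107, 117, 126], [108, 117, 127], [109, 120, 128], [120, 131, 141], [121, 134, 142], [123, 134, 142], [122, 134, 142], [122, 133, 142]]
plate [103 103 101] [79 80 81] [135 136 132]
jar (array([475.9, 150.1,  42.7]), np.float64(1.1949863211501381)) drop (array([464.8, 211.4,  92.7]), np.float64(0.3956334906746412)) slim (array([463. , 275.5,  77.8]), np.float64(2.7700828454144073))
```

Run:
```python
import cv2,numpy as np
s=cv2.imread("pics/scene0.png");t=cv2.imread("pics/top0.png")
def cr(i,x,y,w,h,k,st):
    o=cv2.resize(i[y:y+h,x:x+w],None,fx=k,fy=k,interpolation=cv2.INTER_NEAREST)
    o=cv2.convertScaleAbs(o,alpha=1.3)
    for u in range(x-x%10+10,x+w,10): cv2.line(o,(int((u-x+.5)*k),0),(int((u-x+.5)*k),6),(0,0,255),1);cv2.putText(o,str(u),(int((u-x)*k)-8,16),0,.35,(0,0,255))
    for v in range(y-y%10+10,y+h,10): cv2.line(o,(0,int((v-y+.5)*k)),(6,int((v-y+.5)*k)),(0,0,255),1);cv2.putText(o,str(v),(8,int((v-y+.5)*k)+4),0,.35,(0,0,255))
    return o
a=cr(t,222,200,72,60,11.1,0)[:330*2,:800]
a=cr(t,222,203,80,30,10,0); a2=cr(t,222,233,80,30,10,0)
cv2.imwrite("pics/c3.png",cv2.vconcat([a,a2]))
cv2.imwrite("pics/c4.png",cr(s,275,215,80,60,10,0)); cv2.imwrite("pics/c4b.png",cr(s,265,228,80,60,10,0))
```

```text
(no output)
```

View pics/c3.png

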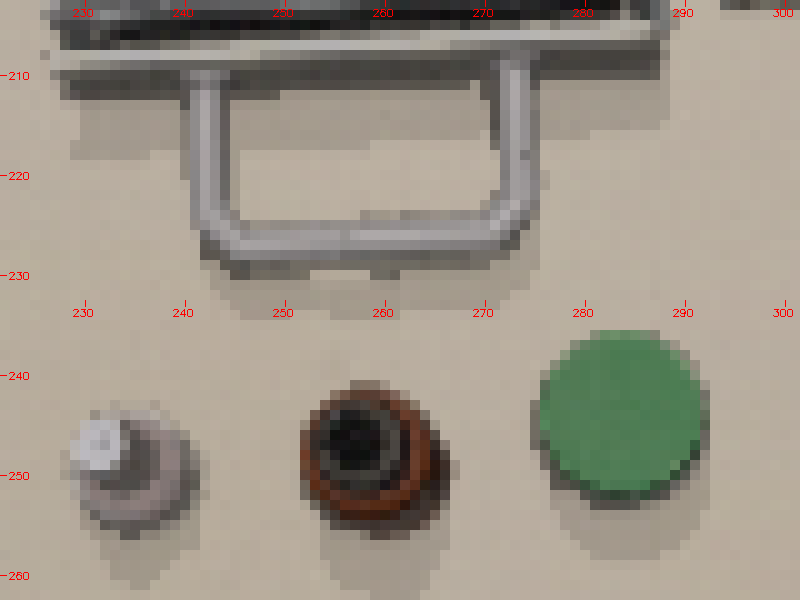

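View pics/c4b.png

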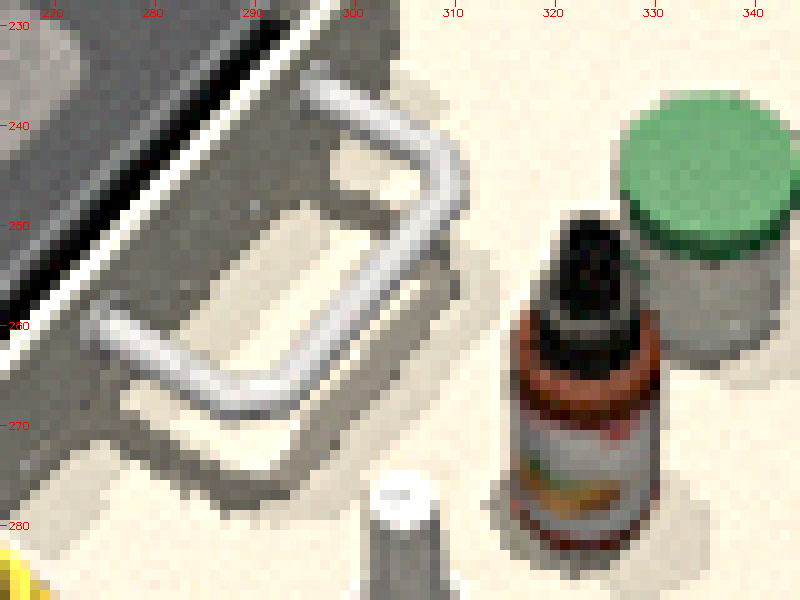

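Zoomed picks: slim cap (top 231.2,246.6; scene 304.8,277), bulb (256.8,246.3; 323.3,250.5), lid (283.6,243.7; 335.9,243.8), handle bar middle (257.6,226.2; 299.7,257).

Run:
```python
from h import *
np.set_printoptions(precision=1,suppress=True)
s=cv2.imread("pics/scene0.png");t=cv2.imread("pics/top0.png")
for n,a,b,z in[("slim",(304.8,277),(231.2,246.6),79),("drop",(323.3,250.5),(256.8,246.3),102),("jar",(335.9,243.8),(283.6,243.7),47),("handle",(299.7,257),(257.6,226.2),35)]:
    P,e=tri(a,b);print(n,P,"%.1f"%e,"topz",pl("top",b,z),"scz",pl("scene",a,z))
L,R=pl("top",(228,208.3),51),pl("top",(287.3,206),51);print("panel",L,R,(L+R)/2,np.linalg.norm(L-R),np.degrees(np.arctan2(*(L-R)[:2])))
L,R=pl("top",(242,218),33),pl("top",(272.7,218),33);print("legs",L,R)
# plate
for im,n,box,lo,hi in((t,"top",(405,222,50,50),88,118),(s,"scene",(390,140,50,48),115,160)):
    f=im.astype(int);m=((f.max(2)-f.min(2)<12)&(f[...,2]<=f[...,1]+1)&(f.mean(2)>lo)&(f.mean(2)<hi)).astype(np.uint8)
    x,y,w,h=box;k=np.zeros_like(m);k[y:y+h,x:x+w]=m[y:y+h,x:x+w]
    k=cv2.morphologyEx(k,cv2.MORPH_OPEN,np.ones((3,3),np.uint8))
    c=max(cv2.findContours(k,0,1)[0],key=cv2.contourArea);hl=cv2.convexHull(c);el=cv2.fitEllipse(hl)
    P=np.array([pl(n,p[0],52) for p in hl]);(cx,cy),r=cv2.minEnclosingCircle(P[:,:2].astype(np.float32))
    print(n,el,"encl",cx,cy,r,"fit",pl(n,el[0],52))
ja,jb=pl("top",(437.7,229.7),62),pl("top",(427.7,262),62);print("jaws",ja,jb,np.linalg.norm(ja-jb),(ja+jb)/2)
# jaw model
hsv=t[145:215,225:290].astype(int).mean(2);m=np.zeros(t.shape[:2],np.uint8);m[160:200,238:280]=(t[160:200,238:280].mean(2)>72)
for b in blobs(t,m,(0,0,640,400),30):print("model",b)
```

```text
slim [463.9 276.9  77.8] 3.1 topz [465.1 277.4  79. ] scz [461.9 277.   79. ]
drop [465.  212.8  95.8] 0.3 topz [464.4 212.2 102. ] scz [462.1 216.4 102. ]
jar [477.4 150.7  45.1] 2.8 topz [478.5 151.2  47. ] scz [475.2 151.5  47. ]
handle [524.4 220.4  30.5] 0.1 topz [523.8 219.9  35. ] scz [522.2 222.8  35. ]
panel [566.  295.4  51. ] [574.9 144.4  51. ] [570.5 219.9  51. ] 151.25905969871982 -3.389423461101422
legs [544.7 261.2  33. ] [546.2 182.1  33. ]
top ((431.85980224609375, 246.1428680419922), (31.767995834350586, 33.93973159790039), 129.97801208496094) encl 479.2666931152344 -223.17359924316406 42.152225494384766 fit [ 478.6 -222.9   52. ]
scene ((414.08380126953125, 158.6644744873047), (18.62985610961914, 30.294273376464844), 98.96826934814453) encl 477.2880859375 -221.13525390625 42.494781494140625 fit [ 475.7 -220.2   52. ]
jaws [ 519.3 -236.3   62. ] [ 437.7 -208.7   62. ] 86.12648474139175 [ 478.5 -222.5   62. ]
model ([256.52, 177.4], [245, 165, 23, 25, 455])
```

Call:
arm_command:
  delta_pos:
    - [0.09, -0.122, -0.01]
    - [0.18, -0.244, -0.02]
    - [0.27, -0.367, -0.03]
    - [0.36, -0.489, -0.04]
    - [0.45, -0.611, -0.046]
  delta_rot:
    - [0, 0, -0.055]
    - [0, 0, -0.11]
    - [0, 0, -0.164]
    - [0, 0, -0.218]
    - [0, 0, -0.273]
  claw: [0.4, 0.4, 0.4, 0.4, 0.4]

```text
t: 0.52
eef_pos: [252.3, 454.9, 202.7]
tcp_rot: [-3.141, 0.0, 2.484]
ft_force: [0.3, -0.3, -0.2]
opening: 0.71
grip_force: 0.0
```

Call:
arm_command:
  delta_pos:
    - [0.09, -0.122, -0.01]
    - [0.18, -0.244, -0.02]
    - [0.27, -0.367, -0.03]
    - [0.36, -0.489, -0.04]
    - [0.45, -0.611, -0.046]
  delta_rot:
    - [0, 0, -0.055]
    - [0, 0, -0.11]
    - [0, 0, -0.164]
    - [0, 0, -0.218]
    - [0, 0, -0.273]
  claw: [0.4, 0.4, 0.4, 0.4, 0.4]

```text
t: 0.93
eef_pos: [364.9, 302.1, 191.4]
tcp_rot: [-3.141, 0.0, 2.055]
ft_force: [0.7, 1.2, 0.2]
opening: 0.6
grip_force: 0.0
```

Call:
arm_command:
  delta_pos:
    - [0.09, -0.122, -0.01]
    - [0.18, -0.244, -0.02]
    - [0.27, -0.367, -0.03]
    - [0.36, -0.489, -0.04]
    - [0.45, -0.611, -0.046]
  delta_rot:
    - [0, 0, -0.055]
    - [0, 0, -0.11]
    - [0, 0, -0.164]
    - [0, 0, -0.218]
    - [0, 0, -0.273]
  claw: [0.4, 0.4, 0.4, 0.4, 0.4]

```text
t: 1.35
eef_pos: [477.5, 149.2, 179.8]
tcp_rot: [-3.141, 0.0, 1.626]
ft_force: [1.0, 0.4, 0.2]
opening: 0.597
grip_force: 0.0
```

Call:
arm_command:
  delta_pos:
    - [0, 0, -0.16]
    - [0, 0, -0.32]
    - [0, 0, -0.47]
    - [0, 0, -0.58]
    - [0, 0, -0.613]
  delta_rot:
    - [0, 0, 0]
    - [0, 0, 0]
    - [0, 0, 0]
    - [0, 0, 0]
    - [0, 0, 0]
  claw: [0.4, 0.4, 0.4, 0.4, 0.4]

```text
t: 1.77
eef_pos: [475.0, 150.5, 23.3]
tcp_rot: [-3.136, 0.001, 1.63]
ft_force: [0.2, 0.4, 0.1]
opening: 0.599
grip_force: 0.0
```

Call:
arm_command:
  delta_pos:
    - [0, 0, 0]
    - [0, 0, 0]
    - [0, 0, 0]
    - [0, 0, 0]
    - [0, 0, 0]
  delta_rot:
    - [0, 0, 0]
    - [0, 0, 0]
    - [0, 0, 0]
    - [0, 0, 0]
    - [0, 0, 0]
  claw: [0.7, 1, 1, 1, 1]

```text
t: 2.18
eef_pos: [477.5, 151.3, 28.4]
tcp_rot: [3.139, -0.0, 1.63]
ft_force: [-0.9, 0.7, 7.2]
opening: 0.436
grip_force: 30.0
```

Run:
```python
from h import *
import cv2
print(state()['eef_pos'],state()['tcp_rot'])
s=read_camera("scene")[:,:,::-1]
cv2.imwrite("pics/g1.png",cv2.resize(s[180:330,230:430],None,fx=4,fy=4))
```

```text
[477.53901423 151.26690582  28.40816579] [ 3.13871199e+00 -3.24634232e-04  1.63046846e+00]
```

View pics/g1.png

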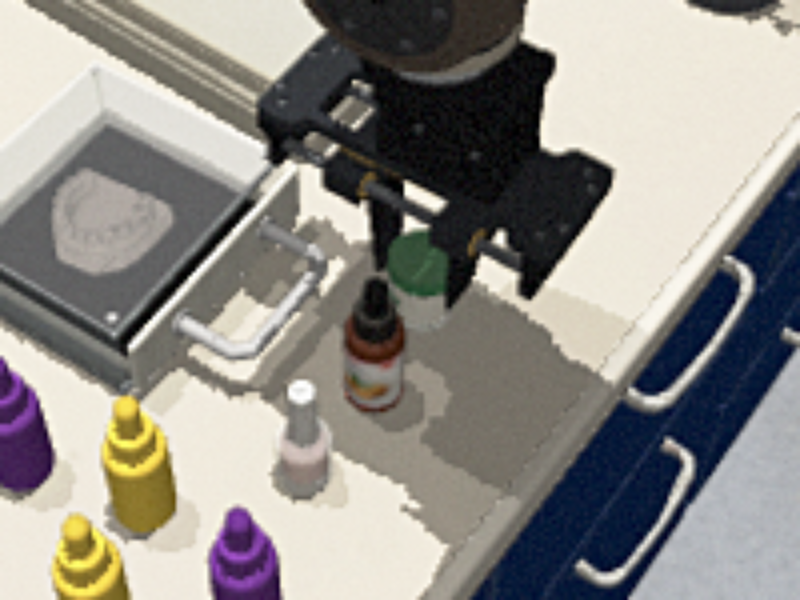

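Jar gripped (41 mm opening fits), the other two are still standing. I move it aside.

Call:
arm_command:
  delta_pos:
    - [0, 0, 0.14]
    - [-0.015, -0.152, 0.16]
    - [-0.03, -0.304, 0.16]
    - [-0.045, -0.456, 0.16]
    - [-0.06, -0.608, 0.16]
  delta_rot:
    - [0, 0, 0]
    - [0, 0, 0]
    - [0, 0, 0]
    - [0, 0, 0]
    - [0, 0, 0]
  claw: [1, 1, 1, 1, 1]

```text
t: 2.65
eef_pos: [461.7, -2.3, 68.0]
tcp_rot: [3.139, 0.0, 1.631]
ft_force: [1.1, 0.2, -0.4]
opening: 0.438
grip_force: 30.0
```

Call:
arm_command:
  delta_pos:
    - [-0.01, -0.13, 0]
    - [-0.02, -0.25, 0]
    - [-0.028, -0.316, 0]
    - [-0.028, -0.316, 0]
    - [-0.028, -0.316, 0]
  delta_rot:
    - [0, 0, 0]
    - [0, 0, 0]
    - [0, 0, 0]
    - [0, 0, 0]
    - [0, 0, 0]
  claw: [1, 1, 1, 1, 1]

```text
t: 3.07
eef_pos: [454.9, -80.4, 67.5]
tcp_rot: [3.141, 0.0, 1.628]
ft_force: [-0.5, -0.2, -0.4]
opening: 0.434
grip_force: 30.0
```

Call:
arm_command:
  delta_pos:
    - [0, 0, -0.06]
    - [0, 0, -0.11]
    - [0, 0, -0.14]
    - [0, 0, -0.157]
    - [0, 0, -0.157]
  delta_rot:
    - [0, 0, 0]
    - [0, 0, 0]
    - [0, 0, 0]
    - [0, 0, 0]
    - [0, 0, 0]
  claw: [1, 1, 1, 1, 1]

```text
t: 3.48
eef_pos: [454.7, -79.0, 27.5]
tcp_rot: [-3.141, -0.0, 1.632]
ft_force: [0.4, 0.1, -0.4]
opening: 0.435
grip_force: 30.0
```

Call:
arm_command:
  delta_pos:
    - [0, 0, -0.003]
    - [0, 0, -0.005]
    - [0, 0, -0.005]
    - [0, 0, -0.005]
    - [0, 0, -0.005]
  delta_rot:
    - [0, 0, 0]
    - [0, 0, 0]
    - [0, 0, 0]
    - [0, 0, 0]
    - [0, 0, 0]
  claw: [1, 1, 1, 1, 1]

```text
t: 3.9
eef_pos: [455.0, -79.4, 27.2]
tcp_rot: [3.141, 0.0, 1.631]
ft_force: [0.2, 2.2, 9.8]
opening: 0.44
grip_force: 30.0
```

Call:
arm_command:
  delta_pos:
    - [0, 0, 0]
    - [0, 0, 0]
    - [0, 0, 0]
    - [0, 0, 0]
    - [0, 0, 0]
  delta_rot:
    - [0, 0, 0]
    - [0, 0, 0]
    - [0, 0, 0]
    - [0, 0, 0]
    - [0, 0, 0]
  claw: [0.8, 0.6, 0.4, 0.4, 0.4]

```text
t: 4.32
eef_pos: [454.9, -79.7, 26.6]
tcp_rot: [3.141, 0.0, 1.631]
ft_force: [-0.8, 0.4, 0.8]
opening: 0.576
grip_force: 0.0
```

Call:
arm_command:
  delta_pos:
    - [0, 0, 0.16]
    - [0, 0.1, 0.32]
    - [0.01, 0.25, 0.48]
    - [0.02, 0.4, 0.614]
    - [0.02, 0.56, 0.614]
  delta_rot:
    - [0, 0, 0]
    - [0, 0, 0]
    - [0, 0, 0]
    - [0, 0, 0]
    - [0, 0, 0]
  claw: [0.45, 0.45, 0.45, 0.45, 0.45]

```text
t: 4.73
eef_pos: [460.4, 40.6, 177.1]
tcp_rot: [3.137, 0.001, 1.629]
ft_force: [1.2, -0.5, -0.7]
opening: 0.553
grip_force: 0.0
```

Call:
arm_command:
  delta_pos:
    - [0.01, 0.15, 0]
    - [0.015, 0.3, 0]
    - [0.017, 0.45, 0]
    - [0.017, 0.57, 0]
    - [0.017, 0.612, 0]
  delta_rot:
    - [0, 0, 0]
    - [0, 0, 0]
    - [0, 0, 0]
    - [0, 0, 0]
    - [0, 0, 0]
  claw: [0.45, 0.45, 0.45, 0.45, 0.45]

```text
t: 5.15
eef_pos: [463.2, 196.4, 173.7]
tcp_rot: [3.141, -0.0, 1.633]
ft_force: [-1.0, -0.9, -0.5]
opening: 0.555
grip_force: 0.0
```

Call:
arm_command:
  delta_pos:
    - [0, 0, -0.1]
    - [0, 0, -0.26]
    - [0, 0, -0.42]
    - [0, 0, -0.54]
    - [0, 0, -0.596]
  delta_rot:
    - [0, 0, 0]
    - [0, 0, 0]
    - [0, 0, 0]
    - [0, 0, 0]
    - [0, 0, 0]
  claw: [0.45, 0.45, 0.45, 0.45, 0.45]

```text
t: 5.57
eef_pos: [462.1, 192.3, 21.3]
tcp_rot: [-3.137, 0.001, 1.63]
ft_force: [0.4, -0.4, -0.6]
opening: 0.551
grip_force: 0.0
```

Call:
arm_command:
  delta_pos:
    - [0, 0, 0]
    - [0, 0, 0]
    - [0, 0, 0]
    - [0, 0, 0]
    - [0, 0, 0]
  delta_rot:
    - [0, 0, 0]
    - [0, 0, 0]
    - [0, 0, 0]
    - [0, 0, 0]
    - [0, 0, 0]
  claw: [0.45, 0.55, 0.7, 1, 1]

```text
t: 5.98
eef_pos: [464.2, 193.1, 25.9]
tcp_rot: [3.139, -0.0, 1.63]
ft_force: [0.9, 0.9, 0.1]
opening: 0.329
grip_force: 0.0
```

Call:
arm_command:
  delta_pos:
    - [0, 0, 0]
    - [0, 0, 0]
    - [0, 0, 0]
    - [0, 0, 0]
    - [0, 0, 0]
  delta_rot:
    - [0, 0, 0]
    - [0, 0, 0]
    - [0, 0, 0]
    - [0, 0, 0]
    - [0, 0, 0]
  claw: [1, 1, 1, 1, 1]

```text
t: 6.4
eef_pos: [464.2, 193.1, 25.4]
tcp_rot: [3.14, -0.0, 1.63]
ft_force: [0.9, -2.1, 7.7]
opening: 0.228
grip_force: 25.1
```

A row limit cut the shift short (the cap is on the 3D step), so the grip is at the bottle's edge. I open and look.

Call:
arm_command:
  delta_pos:
    - [0, 0, 0]
    - [0, 0, 0]
    - [0, 0, 0]
    - [0, 0, 0]
    - [0, 0, 0]
  delta_rot:
    - [0, 0, 0]
    - [0, 0, 0]
    - [0, 0, 0]
    - [0, 0, 0]
    - [0, 0, 0]
  claw: [0.7, 0.55, 0.45, 0.45, 0.45]

```text
t: 6.82
eef_pos: [463.5, 193.1, 24.6]
tcp_rot: [-3.141, 0.0, 1.63]
ft_force: [0.6, -0.6, -0.4]
opening: 0.517
grip_force: 0.0
```

Run:
```python
from h import *
print(state()['eef_pos'])
s=read_camera("scene")[:,:,::-1];t=read_camera("top")[:,:,::-1];cv2.imwrite("pics/s2.png",s);cv2.imwrite("pics/t2.png",t)
o=cv2.imread("pics/scene0.png")
f=lambda i:cv2.resize(i[235:310,290:356],None,fx=6,fy=6,interpolation=0)[:, :396]
cv2.imwrite("pics/g2.png",cv2.hconcat([f(o),f(s)]))
```

```text
[463.50604018 193.07026367  24.57534133]
```

View pics/g2.png

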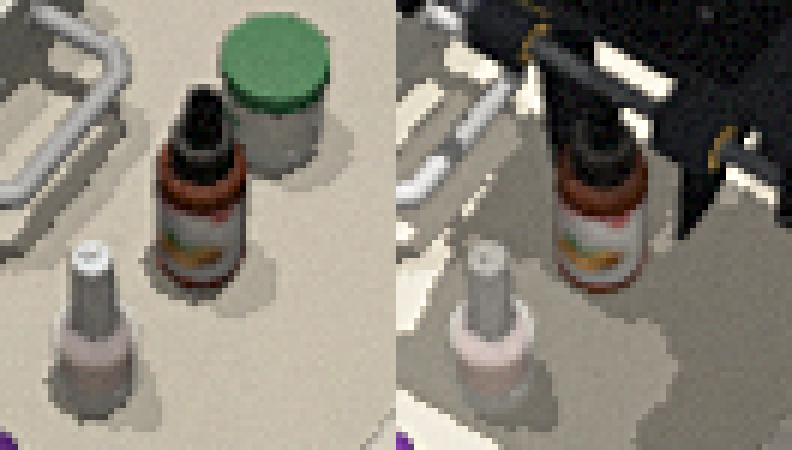

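Dropper is still upright, shifted only about 1 px (2–3 mm) from where it stood. I raise a little, centre on it and grip.

Call:
arm_command:
  delta_pos:
    - [0, 0, 0.026]
    - [0, 0.03, 0.026]
    - [0, 0.06, 0.026]
    - [0, 0.086, 0.026]
    - [0, 0.086, 0.026]
  delta_rot:
    - [0, 0, 0]
    - [0, 0, 0]
    - [0, 0, 0]
    - [0, 0, 0]
    - [0, 0, 0]
  claw: [0.45, 0.45, 0.45, 0.45, 0.45]

```text
t: 7.33
eef_pos: [463.6, 215.9, 31.2]
tcp_rot: [3.141, -0.0, 1.632]
ft_force: [0.2, -0.1, -0.3]
opening: 0.548
grip_force: 0.0
```

Call:
arm_command:
  delta_pos:
    - [0, 0, 0]
    - [0, 0, 0]
    - [0, 0, 0]
    - [0, 0, 0]
    - [0, 0, 0]
  delta_rot:
    - [0, 0, 0]
    - [0, 0, 0]
    - [0, 0, 0]
    - [0, 0, 0]
    - [0, 0, 0]
  claw: [0.6, 1, 1, 1, 1]

```text
t: 7.75
eef_pos: [463.6, 214.4, 31.1]
tcp_rot: [-3.141, 0.0, 1.63]
ft_force: [0.8, -1.0, -0.2]
opening: 0.333
grip_force: 30.0
```

Call:
arm_command:
  delta_pos:
    - [0, 0, 0.05]
    - [0, 0, 0.1]
    - [0, 0, 0.16]
    - [0, 0, 0.16]
    - [0, 0, 0.16]
  delta_rot:
    - [0, 0, 0]
    - [0, 0, 0]
    - [0, 0, 0]
    - [0, 0, 0]
    - [0, 0, 0]
  claw: [1, 1, 1, 1, 1]

```text
t: 8.17
eef_pos: [463.9, 214.5, 71.4]
tcp_rot: [3.14, -0.0, 1.63]
ft_force: [0.0, -0.8, -0.6]
opening: 0.336
grip_force: 30.0
```

Run:
```python
from h import *
print(state()['eef_pos'],state()['tcp_rot'])
```

```text
[463.85532083 214.52470984  71.38008037] [ 3.14021897e+00 -3.03443093e-04  1.63015603e+00]
```

Call:
arm_command:
  delta_pos:
    - [-0.01, -0.15, 0]
    - [-0.02, -0.306, 0]
    - [-0.03, -0.462, 0]
    - [-0.035, -0.618, 0]
    - [-0.035, -0.774, 0]
  delta_rot:
    - [0, 0, 0]
    - [0, 0, 0]
    - [0, 0, 0]
    - [0, 0, 0]
    - [0, 0, 0]
  claw: [1, 1, 1, 1, 1]

```text
t: 8.58
eef_pos: [453.8, 19.5, 70.3]
tcp_rot: [-3.14, -0.0, 1.631]
ft_force: [0.7, -0.5, -0.5]
opening: 0.332
grip_force: 30.0
```

Call:
arm_command:
  delta_pos:
    - [0, -0.11, 0]
    - [0, -0.164, 0]
    - [0, -0.164, 0]
    - [0, -0.164, -0.05]
    - [0, -0.164, -0.11]
  delta_rot:
    - [0, 0, 0]
    - [0, 0, 0]
    - [0, 0, 0]
    - [0, 0, 0]
    - [0, 0, 0]
  claw: [1, 1, 1, 1, 1]

```text
t: 9.0
eef_pos: [455.0, -19.8, 43.3]
tcp_rot: [3.14, 0.0, 1.63]
ft_force: [-0.1, 0.2, -1.0]
opening: 0.332
grip_force: 30.0
```

Call:
arm_command:
  delta_pos:
    - [0, 0, -0.03]
    - [0, 0, -0.045]
    - [0, 0, -0.05]
    - [0, 0, -0.05]
    - [0, 0, -0.05]
  delta_rot:
    - [0, 0, 0]
    - [0, 0, 0]
    - [0, 0, 0]
    - [0, 0, 0]
    - [0, 0, 0]
  claw: [1, 1, 1, 1, 1]

```text
t: 9.42
eef_pos: [454.9, -19.5, 31.2]
tcp_rot: [-3.142, -0.0, 1.631]
ft_force: [0.4, -0.6, -0.7]
opening: 0.335
grip_force: 30.0
```

Call:
arm_command:
  delta_pos:
    - [0, 0, 0]
    - [0, 0, 0]
    - [0, 0, 0]
    - [0, 0, 0]
    - [0, 0, 0]
  delta_rot:
    - [0, 0, 0]
    - [0, 0, 0]
    - [0, 0, 0]
    - [0, 0, 0]
    - [0, 0, 0]
  claw: [0.8, 0.6, 0.45, 0.45, 0.45]

```text
t: 9.83
eef_pos: [454.9, -19.9, 31.2]
tcp_rot: [3.141, 0.0, 1.63]
ft_force: [0.2, 0.2, 0.2]
opening: 0.529
grip_force: 0.0
```

Call:
arm_command:
  delta_pos:
    - [0, 0, 0.15]
    - [0, 0, 0.31]
    - [0, 0, 0.47]
    - [0, 0, 0.6]
    - [0.01, 0.14, 0.6]
  delta_rot:
    - [0, 0, 0]
    - [0, 0, 0]
    - [0, 0, 0]
    - [0, 0, 0]
    - [0, 0, 0]
  claw: [0.45, 0.45, 0.45, 0.45, 0.45]

```text
t: 10.25
eef_pos: [459.8, 12.1, 186.7]
tcp_rot: [3.132, 0.002, 1.627]
ft_force: [2.0, 0.7, 0.1]
opening: 0.548
grip_force: 0.0
```

Call:
arm_command:
  delta_pos:
    - [0.01, 0.155, 0]
    - [0.02, 0.31, 0]
    - [0.026, 0.465, 0]
    - [0.026, 0.62, 0]
    - [0.026, 0.775, 0]
  delta_rot:
    - [0, 0, 0]
    - [0, 0, 0]
    - [0, 0, 0]
    - [0, 0, 0]
    - [0, 0, 0]
  claw: [0.45, 0.45, 0.45, 0.45, 0.45]

```text
t: 10.67
eef_pos: [463.5, 210.7, 181.2]
tcp_rot: [3.141, -0.0, 1.63]
ft_force: [0.7, -0.7, 0.2]
opening: 0.551
grip_force: 0.0
```

Call:
arm_command:
  delta_pos:
    - [0, 0.15, 0]
    - [0, 0.272, 0]
    - [0, 0.272, 0]
    - [0, 0.272, -0.14]
    - [0, 0.272, -0.28]
  delta_rot:
    - [0, 0, 0]
    - [0, 0, 0]
    - [0, 0, 0]
    - [0, 0, 0]
    - [0, 0, 0]
  claw: [0.45, 0.45, 0.45, 0.45, 0.45]

```text
t: 11.08
eef_pos: [464.4, 277.5, 111.6]
tcp_rot: [3.138, -0.001, 1.632]
ft_force: [0.8, 0.7, -1.3]
opening: 0.551
grip_force: 0.0
```

Run:
```python
from h import *
print(state()['eef_pos'],state()['tcp_rot'])
```

```text
[464.38459806 277.54192308 111.5901639 ] [ 3.13757462e+00 -1.35225967e-03  1.63167502e+00]
```

Call:
arm_command:
  delta_pos:
    - [0, 0, -0.1]
    - [0, 0, -0.2]
    - [0, 0, -0.26]
    - [0, 0, -0.282]
    - [0, 0, -0.282]
  delta_rot:
    - [0, 0, 0]
    - [0, 0, 0]
    - [0, 0, 0]
    - [0, 0, 0]
    - [0, 0, 0]
  claw: [0.45, 0.45, 0.45, 0.45, 0.45]

```text
t: 11.5
eef_pos: [463.4, 276.3, 39.7]
tcp_rot: [-3.14, 0.001, 1.63]
ft_force: [0.0, 0.5, -0.4]
opening: 0.547
grip_force: 0.0
```

Call:
arm_command:
  delta_pos:
    - [0, 0, 0]
    - [0, 0, 0]
    - [0, 0, 0]
    - [0, 0, 0]
    - [0, 0, 0]
  delta_rot:
    - [0, 0, 0]
    - [0, 0, 0]
    - [0, 0, 0]
    - [0, 0, 0]
    - [0, 0, 0]
  claw: [0.55, 0.7, 1, 1, 1]

```text
t: 11.92
eef_pos: [464.1, 276.9, 41.3]
tcp_rot: [3.14, -0.0, 1.63]
ft_force: [-0.5, -0.1, 0.8]
opening: 0.254
grip_force: 0.0
```

Call:
arm_command:
  delta_pos:
    - [0, 0, 0]
    - [0, 0, 0.05]
    - [0, 0, 0.11]
    - [0, 0, 0.16]
    - [0, 0, 0.16]
  delta_rot:
    - [0, 0, 0]
    - [0, 0, 0]
    - [0, 0, 0]
    - [0, 0, 0]
    - [0, 0, 0]
  claw: [1, 1, 1, 1, 1]

```text
t: 12.33
eef_pos: [464.7, 277.2, 82.6]
tcp_rot: [3.138, -0.001, 1.63]
ft_force: [-0.1, -0.1, -0.1]
opening: 0.174
grip_force: 29.9
```

Call:
arm_command:
  delta_pos:
    - [-0.01, -0.15, 0]
    - [-0.02, -0.306, 0]
    - [-0.03, -0.462, 0]
    - [-0.036, -0.618, 0]
    - [-0.036, -0.774, 0]
  delta_rot:
    - [0, 0, 0]
    - [0, 0, 0]
    - [0, 0, 0]
    - [0, 0, 0]
    - [0, 0, 0]
  claw: [1, 1, 1, 1, 1]

```text
t: 12.75
eef_pos: [454.0, 81.8, 80.2]
tcp_rot: [-3.141, -0.0, 1.631]
ft_force: [1.5, -0.5, 0.2]
opening: 0.175
grip_force: 29.9
```

Call:
arm_command:
  delta_pos:
    - [0, -0.11, 0]
    - [0, -0.174, 0]
    - [0, -0.174, 0]
    - [0, -0.174, -0.05]
    - [0, -0.174, -0.11]
  delta_rot:
    - [0, 0, 0]
    - [0, 0, 0]
    - [0, 0, 0]
    - [0, 0, 0]
    - [0, 0, 0]
  claw: [1, 1, 1, 1, 1]

```text
t: 13.17
eef_pos: [455.3, 40.0, 53.2]
tcp_rot: [3.14, 0.0, 1.63]
ft_force: [0.5, 0.3, -0.9]
opening: 0.176
grip_force: 29.9
```

Call:
arm_command:
  delta_pos:
    - [0, 0, -0.03]
    - [0, 0, -0.042]
    - [0, 0, -0.048]
    - [0, 0, -0.05]
    - [0, 0, -0.05]
  delta_rot:
    - [0, 0, 0]
    - [0, 0, 0]
    - [0, 0, 0]
    - [0, 0, 0]
    - [0, 0, 0]
  claw: [1, 1, 1, 1, 1]

```text
t: 13.58
eef_pos: [454.7, 40.3, 41.1]
tcp_rot: [-3.141, -0.0, 1.631]
ft_force: [1.0, 0.4, -0.9]
opening: 0.178
grip_force: 29.9
```

Run:
```python
from h import *
print(state()['eef_pos'])
s=read_camera("scene")[:,:,::-1];cv2.imwrite("pics/s3.png",s)
cv2.imwrite("pics/g3.png",cv2.resize(s[130:280,280:480],None,fx=4,fy=4))
```

```text
[454.67248115  40.30577891  41.05178777]
```

View pics/g3.png

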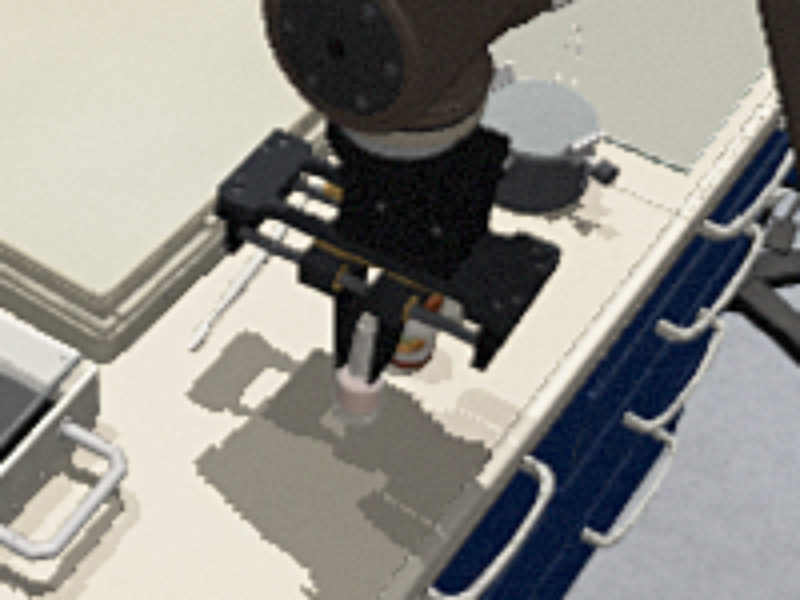

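Slim bottle held upright in the fingers near the worktop, dropper standing behind it.

Call:
arm_command:
  delta_pos:
    - [0, 0, -0.002]
    - [0, 0, -0.004]
    - [0, 0, -0.004]
    - [0, 0, -0.004]
    - [0, 0, -0.004]
  delta_rot:
    - [0, 0, 0]
    - [0, 0, 0]
    - [0, 0, 0]
    - [0, 0, 0]
    - [0, 0, 0]
  claw: [1, 1, 1, 1, 1]

```text
t: 14.05
eef_pos: [455.1, 40.2, 40.9]
tcp_rot: [3.14, 0.0, 1.631]
ft_force: [-3.5, 1.5, 20.5]
opening: 0.177
grip_force: 30.1
```

Call:
arm_command:
  delta_pos:
    - [0, 0, 0]
    - [0, 0, 0]
    - [0, 0, 0]
    - [0, 0, 0]
    - [0, 0, 0]
  delta_rot:
    - [0, 0, 0]
    - [0, 0, 0]
    - [0, 0, 0]
    - [0, 0, 0]
    - [0, 0, 0]
  claw: [0.85, 0.7, 0.55, 0.55, 0.55]

```text
t: 14.47
eef_pos: [454.9, 39.9, 39.6]
tcp_rot: [3.141, 0.0, 1.631]
ft_force: [-0.1, -1.0, -0.6]
opening: 0.4
grip_force: 0.0
```

Call:
arm_command:
  delta_pos:
    - [0, 0, 0.16]
    - [0, 0, 0.32]
    - [0.055, 0.144, 0.32]
    - [0.11, 0.288, 0.32]
    - [0.164, 0.432, 0.32]
  delta_rot:
    - [0, 0, 0]
    - [0, 0, 0]
    - [0, 0, 0]
    - [0, 0, 0]
    - [0, 0, 0]
  claw: [0.55, 0.55, 0.55, 0.55, 0.55]

```text
t: 14.88
eef_pos: [496.7, 149.0, 120.7]
tcp_rot: [3.139, -0.0, 1.629]
ft_force: [0.7, 0.2, -0.1]
opening: 0.45
grip_force: 0.0
```

Call:
arm_command:
  delta_pos:
    - [0.055, 0.144, 0]
    - [0.11, 0.29, 0]
    - [0.11, 0.29, 0]
    - [0.11, 0.29, -0.1]
    - [0.11, 0.29, -0.2]
  delta_rot:
    - [0, 0, 0]
    - [0, 0, 0]
    - [0, 0, 0]
    - [0, 0, 0]
    - [0, 0, 0]
  claw: [0.55, 0.55, 0.55, 0.55, 0.55]

```text
t: 15.3
eef_pos: [523.8, 221.1, 69.7]
tcp_rot: [3.139, -0.0, 1.632]
ft_force: [0.2, -0.1, -0.9]
opening: 0.449
grip_force: 0.0
```

Run:
```python
from h import *
print(state()['eef_pos'])
s=read_camera("scene")[:,:,::-1];cv2.imwrite("pics/s4.png",s)
cv2.imwrite("pics/g4.png",cv2.hconcat([cv2.resize(s[200:290,240:340],None,fx=5,fy=5),cv2.resize(s[180:270,320:380],None,fx=5,fy=5)]))
```

```text
[523.7695213  221.14243427  69.66046002]
```

View pics/g4.png

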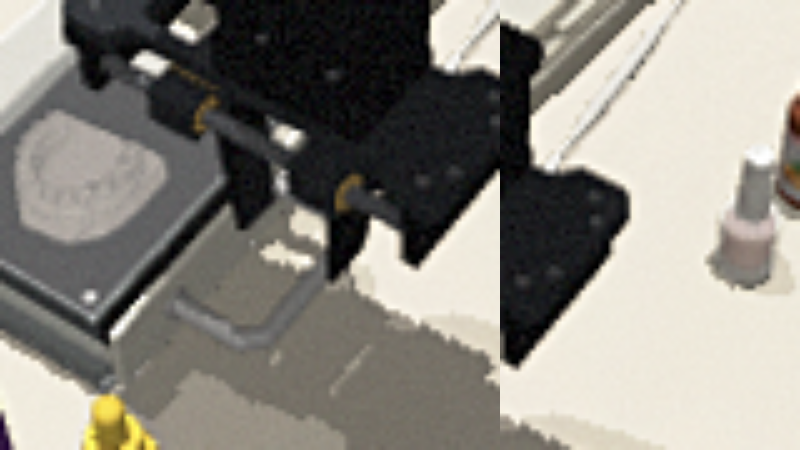

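Slim and dropper stand aside, and the fingers straddle the bar. I descend and pinch it.

Call:
arm_command:
  delta_pos:
    - [0, 0, -0.08]
    - [0, 0, -0.15]
    - [0, 0, -0.2]
    - [0, 0, -0.224]
    - [0, 0, -0.224]
  delta_rot:
    - [0, 0, 0]
    - [0, 0, 0]
    - [0, 0, 0]
    - [0, 0, 0]
    - [0, 0, 0]
  claw: [0.55, 0.55, 0.55, 0.55, 0.55]

```text
t: 15.77
eef_pos: [522.9, 219.9, 12.9]
tcp_rot: [-3.14, 0.001, 1.63]
ft_force: [-0.7, 0.5, -0.5]
opening: 0.451
grip_force: 0.0
```

Call:
arm_command:
  delta_pos:
    - [0, 0, 0]
    - [0, 0, 0]
    - [0, 0, 0]
    - [0, 0, 0]
    - [0, 0, 0]
  delta_rot:
    - [0, 0, 0]
    - [0, 0, 0]
    - [0, 0, 0]
    - [0, 0, 0]
    - [0, 0, 0]
  claw: [0.65, 0.8, 1, 1, 1]

```text
t: 16.18
eef_pos: [523.6, 220.4, 14.2]
tcp_rot: [3.141, -0.0, 1.63]
ft_force: [-0.1, -0.4, -0.7]
opening: 0.154
grip_force: 0.0
```

Call:
arm_command:
  delta_pos:
    - [0, 0, 0]
    - [0, 0, 0]
    - [0, 0, 0]
    - [0, 0, 0]
    - [0, 0, 0]
  delta_rot:
    - [0, 0, 0]
    - [0, 0, 0]
    - [0, 0, 0]
    - [0, 0, 0]
    - [0, 0, 0]
  claw: [1, 1, 1, 1, 1]

```text
t: 16.6
eef_pos: [523.5, 220.4, 14.0]
tcp_rot: [3.141, -0.0, 1.631]
ft_force: [-1.1, -0.2, 5.4]
opening: 0.1
grip_force: 30.0
```

Run:
```python
from h import *
print(state())
```

```text
{'t': 16.6, 'joints': array([ 2.82176949e-01,  6.84568048e-01,  1.86673234e+00, -1.39545622e-04,
        5.89790651e-01,  2.22580018e-01]), 'qvel': array([ 0.00122879,  0.00011481, -0.00137813,  0.00017306, -0.00102043,
        0.00029145]), 'tau': array([ -0.2642336 , -58.94477606, -14.12480861,   0.13211404,
        -0.31664995,   0.12458846]), 'eef_pos': array([523.49516218, 220.35951838,  13.98405303]), 'tcp_rot': array([ 3.14108627e+00, -3.49735470e-05,  1.63050922e+00]), 'ft_force': array([-1.05152158, -0.16272578,  5.43601302]), 'moment': array([-0.13329577,  0.27329264,  0.10406372]), 'grip_force': 29.9917271733284, 'opening': 0.10012832130089437}
```

Call:
arm_command:
  delta_pos:
    - [-0.05, -0.003, 0]
    - [-0.13, -0.008, 0]
    - [-0.22, -0.013, 0]
    - [-0.31, -0.018, 0]
    - [-0.4, -0.024, 0]
  delta_rot:
    - [0, 0, 0]
    - [0, 0, 0]
    - [0, 0, 0]
    - [0, 0, 0]
    - [0, 0, 0]
  claw: [1, 1, 1, 1, 1]

```text
t: 17.02
eef_pos: [422.9, 213.1, 14.0]
tcp_rot: [3.141, 0.001, 1.631]
ft_force: [4.4, -16.3, 4.3]
opening: 0.094
grip_force: 30.0
```

Call:
arm_command:
  delta_pos:
    - [-0.06, -0.004, 0]
    - [-0.1, -0.006, 0]
    - [-0.118, -0.007, 0]
    - [-0.118, -0.007, 0]
    - [-0.118, -0.007, 0]
  delta_rot:
    - [0, 0, 0]
    - [0, 0, 0]
    - [0, 0, 0]
    - [0, 0, 0]
    - [0, 0, 0]
  claw: [1, 1, 1, 1, 1]

```text
t: 17.43
eef_pos: [397.3, 212.4, 14.1]
tcp_rot: [3.135, -0.001, 1.63]
ft_force: [16.3, -15.3, -2.4]
opening: 0.098
grip_force: 30.0
```

Call:
arm_command:
  delta_pos:
    - [0, 0, 0]
    - [0, 0, 0]
    - [0, 0, 0]
    - [0, 0, 0]
    - [0, 0, 0]
  delta_rot:
    - [0, 0, 0]
    - [0, 0, 0]
    - [0, 0, 0]
    - [0, 0, 0]
    - [0, 0, 0]
  claw: [0.8, 0.65, 0.6, 0.6, 0.6]

```text
t: 17.85
eef_pos: [393.6, 212.6, 13.6]
tcp_rot: [-3.141, 0.0, 1.631]
ft_force: [-0.5, -0.7, -1.1]
opening: 0.374
grip_force: 0.0
```

Call:
arm_command:
  delta_pos:
    - [0, 0, 0.12]
    - [0, 0, 0.28]
    - [0, 0, 0.44]
    - [0, 0, 0.6]
    - [0, 0, 0.704]
  delta_rot:
    - [0, 0, 0]
    - [0, 0, 0]
    - [0, 0, 0]
    - [0, 0, 0]
    - [0, 0, 0]
  claw: [0.6, 0.6, 0.6, 0.6, 0.6]

```text
t: 18.27
eef_pos: [394.0, 212.8, 193.1]
tcp_rot: [3.139, -0.001, 1.631]
ft_force: [-0.1, 0.6, -0.3]
opening: 0.402
grip_force: 0.0
```

Call:
arm_command:
  delta_pos:
    - [0.04, -0.14, 0]
    - [0.08, -0.28, 0]
    - [0.12, -0.42, 0]
    - [0.16, -0.56, 0]
    - [0.2, -0.7, 0]
  delta_rot:
    - [0, 0, 0.078]
    - [0, 0, 0.156]
    - [0, 0, 0.234]
    - [0, 0, 0.312]
    - [0, 0, 0.39]
  claw: [0.5, 0.4, 0.2, 0.2, 0.2]

```text
t: 18.68
eef_pos: [441.1, 46.8, 189.8]
tcp_rot: [3.141, -0.0, 2.165]
ft_force: [1.1, -0.0, 0.2]
opening: 0.693
grip_force: 0.0
```

Run:
```python
from h import *
print(state()['eef_pos'],state()['tcp_rot'])
s=read_camera("scene")[:,:,::-1];t=read_camera("top")[:,:,::-1];cv2.imwrite("pics/s5.png",s);cv2.imwrite("pics/t5.png",t)
def cr(i,x,y,w,h,k):
    o=cv2.resize(i[y:y+h,x:x+w],None,fx=k,fy=k,interpolation=0);o=cv2.convertScaleAbs(o,alpha=1.3)
    for u in range(x-x%10+10,x+w,10): cv2.putText(o,str(u),(int((u-x+.5)*k)-8,10),0,.35,(0,0,255));cv2.line(o,(int((u-x+.5)*k),12),(int((u-x+.5)*k),16),(0,0,255))
    for v in range(y-y%10+10,y+h,10): cv2.putText(o,str(v),(0,int((v-y+.5)*k)+4),0,.35,(0,0,255))
    return o
cv2.imwrite("pics/g5.png",cv2.hconcat([cr(t,222,190,66,100,6),cr(s,250,215,66,100,6)]))
```

```text
[441.08147041  46.76016988 189.77109471] [ 3.14142250e+00 -5.63730409e-06  2.16485226e+00]
```

View pics/g5.png

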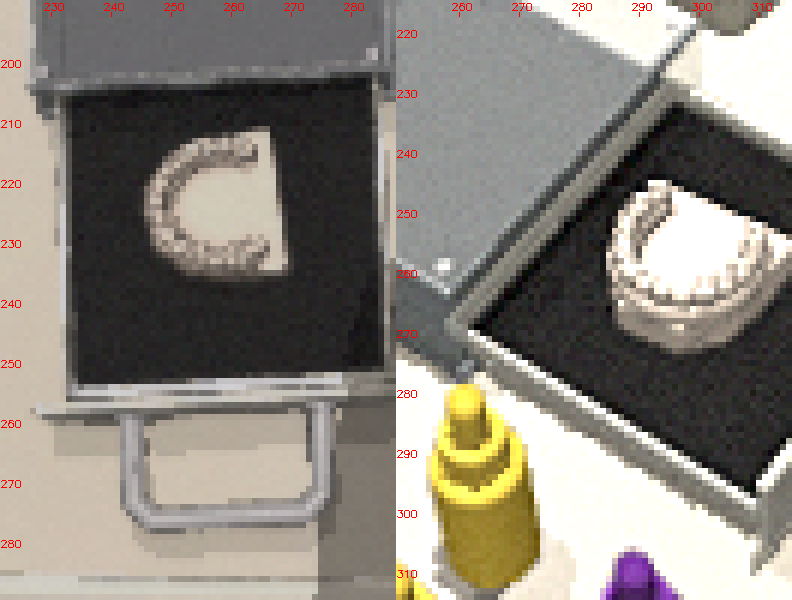

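Tray is out and clear of the hood. The model (top 245–269, 211–237) has its heel on the right, edge slightly turned. I measure its pose now.

Run:
```python
from h import *
np.set_printoptions(precision=1,suppress=True)
t=cv2.imread("pics/t5.png").astype(float).mean(2);s=cv2.imread("pics/s5.png").astype(float).mean(2)
# heel edge subpixel: half level crossing right of row
pts=[]
for r in range(213,234):
    row=t[r,258:276];k=[i for i in range(5,17) if row[i]>75>=row[i+1]][-1]
    pts.append((258+k+(row[k]-75)/(row[k]-row[k+1]),r))
pts=np.array(pts);P=np.array([pl("top",p,26) for p in pts])
a,b=np.polyfit(P[:,0],P[:,1],1);print("heel y=%.4f x+%.1f, edge angle %.2f"%(a,b,np.degrees(np.arctan(a))),"res",np.std(P[:,1]-a*P[:,0]-b))
m=np.zeros(t.shape,np.uint8);m[206:242,240:276]=t[206:242,240:276]>70
c=max(cv2.findContours(m,0,1)[0],key=cv2.contourArea).reshape(-1,2)
W=np.array([pl("top",p,26)[:2] for p in c]);ang=np.arctan(a);u=np.array([np.cos(ang),np.sin(ang)]);v=np.array([-u[1],u[0]])
print("extents along heel",(W@u).min(),(W@u).max(),"perp",(W@v).min(),(W@v).max())
U=((W@u).min()+(W@u).max())/2;V=((W@v).min()+(W@v).max())/2;print("centre",U*u+V*v,"size",np.ptp(W@u),np.ptp(W@v))
sel=W[(W@v)<(W@v).min()+8];print("heel corners span",(sel@u).min(),(sel@u).max(),"mid",((sel@u).min()+(sel@u).max())/2*u+((W@v).min()+29)*v)
print("bar",pl("top",(243,276.3),33),pl("top",(273,274.7),33),"panel top",pl("top",(229,258.5),51),pl("top",(286,256),51))
# scene mask
m=np.zeros(s.shape,np.uint8);m[236:280,280:330]=s[236:280,280:330]>70
cc=cv2.findContours(m,0,1)[0];c=max(cc,key=cv2.contourArea).reshape(-1,2);print("scene bbox",c.min(0),c.max(0))
W2=np.array([pl("scene",p,12)[:2] for p in c]);print("scene z12: along heel min",(W2@u).min(),"perp max",(W2@v).max())
```

```text
heel y=0.1714 x+102.3, edge angle 9.72 res 0.32771523136469943
extents along heel 528.1551676511275 591.7796470949424 perp 101.19309017569994 158.33829147747758
centre [530.  222.5] size 63.62447944381495 57.14520130177765
heel corners span 528.1551676511275 591.7796470949424 mid [529.9 222.9]
bar [395.8 251.6  33. ] [401.2 176.3  33. ] panel top [438.3 286.1  51. ] [447.2 144.   51. ]
scene bbox [285 245] [316 273]
scene z12: along heel min 526.3390858186709 perp max 159.34023388697278
```

Call:
arm_command:
  delta_pos:
    - [0.035, 0.07, 0]
    - [0.071, 0.14, 0]
    - [0.106, 0.21, 0]
    - [0.142, 0.281, 0]
    - [0.177, 0.351, 0]
  delta_rot:
    - [0, 0, 0.073]
    - [0, 0, 0.146]
    - [0, 0, 0.219]
    - [0, 0, 0.292]
    - [0, 0, 0.365]
  claw: [0.1, 0.1, 0.1, 0.1, 0.1]

```text
t: 19.2
eef_pos: [485.2, 137.4, 189.5]
tcp_rot: [-3.142, -0.001, 2.737]
ft_force: [0.1, 0.1, 0.1]
opening: 0.896
grip_force: 0.0
```

Call:
arm_command:
  delta_pos:
    - [0.035, 0.07, 0]
    - [0.071, 0.14, 0]
    - [0.106, 0.21, 0]
    - [0.142, 0.281, 0]
    - [0.177, 0.351, 0]
  delta_rot:
    - [0, 0, 0.073]
    - [0, 0, 0.146]
    - [0, 0, 0.219]
    - [0, 0, 0.292]
    - [0, 0, 0.365]
  claw: [0.1, 0.1, 0.1, 0.1, 0.1]

```text
t: 19.62
eef_pos: [529.3, 225.4, 189.4]
tcp_rot: [3.141, -0.001, -2.973]
ft_force: [0.1, -0.5, 0.8]
opening: 0.899
grip_force: 0.0
```

Call:
arm_command:
  delta_pos:
    - [0, 0, 0]
    - [0, 0, -0.1]
    - [0, 0, -0.22]
    - [0, 0, -0.32]
    - [0, 0, -0.4]
  delta_rot:
    - [0, 0, 0]
    - [0, 0, 0]
    - [0, 0, 0]
    - [0, 0, 0]
    - [0, 0, 0]
  claw: [0.1, 0.1, 0.1, 0.1, 0.1]

```text
t: 20.03
eef_pos: [528.3, 223.7, 87.8]
tcp_rot: [-3.141, -0.002, -2.98]
ft_force: [0.0, 0.3, 0.5]
opening: 0.902
grip_force: 0.0
```

Call:
arm_command:
  delta_pos:
    - [0, 0, 0]
    - [0, 0, 0]
    - [0, 0, 0]
    - [0, 0, 0]
    - [0, 0, 0]
  delta_rot:
    - [0, 0, 0]
    - [0, 0, 0]
    - [0, 0, 0]
    - [0, 0, 0]
    - [0, 0, 0]
  claw: [0.1, 0.1, 0.1, 0.1, 0.1]

```text
t: 20.45
eef_pos: [530.1, 223.8, 91.0]
tcp_rot: [3.141, 0.002, -2.978]
ft_force: [-0.5, -0.2, 0.7]
opening: 0.898
grip_force: 0.0
```

Run:
```python
from h import *
print(state()['eef_pos'],state()['tcp_rot'],state()['opening'])
```

```text
[530.13154424 223.79450289  91.00382409] [ 3.14123474e+00  2.05633057e-03 -2.97798599e+00] 0.897913228492512
```

Call:
arm_command:
  delta_pos:
    - [0, -0.004, -0.08]
    - [0, -0.004, -0.16]
    - [0, -0.004, -0.22]
    - [0, -0.004, -0.26]
    - [0, -0.004, -0.28]
  delta_rot:
    - [0, 0, 0]
    - [0, 0, 0]
    - [0, 0, 0]
    - [0, 0, 0]
    - [0, 0, 0]
  claw: [0.1, 0.1, 0.1, 0.1, 0.1]

```text
t: 20.87
eef_pos: [529.6, 222.6, 19.1]
tcp_rot: [3.142, -0.001, -2.978]
ft_force: [-0.2, 0.2, 0.7]
opening: 0.899
grip_force: 0.0
```

Call:
arm_command:
  delta_pos:
    - [0, 0, -0.01]
    - [0, 0, -0.018]
    - [0, 0, -0.024]
    - [0, 0, -0.026]
    - [0, 0, -0.026]
  delta_rot:
    - [0, 0, 0]
    - [0, 0, 0]
    - [0, 0, 0]
    - [0, 0, 0]
    - [0, 0, 0]
  claw: [0.1, 0.1, 0.1, 0.1, 0.1]

```text
t: 21.28
eef_pos: [529.9, 222.7, 13.6]
tcp_rot: [3.141, 0.001, -2.978]
ft_force: [-0.4, -0.3, 0.1]
opening: 0.904
grip_force: 0.0
```

Call:
arm_command:
  delta_pos:
    - [0, 0, 0]
    - [0, 0, 0]
    - [0, 0, 0]
    - [0, 0, 0]
    - [0, 0, 0]
  delta_rot:
    - [0, 0, 0]
    - [0, 0, 0]
    - [0, 0, 0]
    - [0, 0, 0]
    - [0, 0, 0]
  claw: [0.2, 0.3, 0.4, 0.6, 1]

```text
t: 21.7
eef_pos: [529.7, 222.6, 13.2]
tcp_rot: [3.141, 0.0, -2.978]
ft_force: [0.4, 0.1, -1.0]
opening: 0.605
grip_force: 29.0
```

Call:
arm_command:
  delta_pos:
    - [0, 0, 0]
    - [0, 0, 0]
    - [0, 0, 0]
    - [0, 0, 0]
    - [0, 0, 0]
  delta_rot:
    - [0, 0, 0]
    - [0, 0, 0]
    - [0, 0, 0]
    - [0, 0, 0]
    - [0, 0, 0]
  claw: [1, 1, 1, 1, 1]

```text
t: 22.12
eef_pos: [529.7, 222.6, 13.2]
tcp_rot: [3.142, 0.0, -2.977]
ft_force: [-0.9, -0.5, 1.8]
opening: 0.603
grip_force: 29.9
```

Run:
```python
from h import *
print(state()['eef_pos'],state()['tcp_rot'],state()['opening']*95)
```

```text
[529.74397243 222.61109368  13.22033633] [ 3.14150328e+00  1.26852967e-04 -2.97749326e+00] 57.32203511505665
```

Call:
arm_command:
  delta_pos:
    - [0, 0, 0.04]
    - [0, 0, 0.14]
    - [0, 0, 0.28]
    - [0, 0, 0.42]
    - [0, 0, 0.48]
  delta_rot:
    - [0, 0, 0]
    - [0, 0, 0]
    - [0, 0, 0]
    - [0, 0, 0]
    - [0, 0, 0]
  claw: [1, 1, 1, 1, 1]

```text
t: 22.53
eef_pos: [530.7, 223.0, 137.8]
tcp_rot: [3.141, 0.005, -2.977]
ft_force: [-0.5, 0.3, -1.7]
opening: 0.605
grip_force: 29.8
```

Call:
arm_command:
  delta_pos:
    - [-0.017, -0.148, 0]
    - [-0.034, -0.296, 0]
    - [-0.052, -0.444, 0]
    - [-0.069, -0.593, 0]
    - [-0.086, -0.741, 0]
  delta_rot:
    - [0, 0, -0.026]
    - [0, 0, -0.052]
    - [0, 0, -0.078]
    - [0, 0, -0.104]
    - [0, 0, -0.13]
  claw: [1, 1, 1, 1, 1]

```text
t: 22.95
eef_pos: [507.6, 35.9, 133.9]
tcp_rot: [3.142, 0.0, 3.1]
ft_force: [0.5, 0.8, -0.9]
opening: 0.605
grip_force: 29.8
```

Call:
arm_command:
  delta_pos:
    - [-0.017, -0.148, 0]
    - [-0.034, -0.296, 0]
    - [-0.052, -0.444, 0]
    - [-0.069, -0.593, 0]
    - [-0.086, -0.741, 0]
  delta_rot:
    - [0, 0, -0.026]
    - [0, 0, -0.052]
    - [0, 0, -0.078]
    - [0, 0, -0.104]
    - [0, 0, -0.13]
  claw: [1, 1, 1, 1, 1]

```text
t: 23.37
eef_pos: [486.1, -149.6, 133.9]
tcp_rot: [3.142, 0.0, 2.895]
ft_force: [0.9, 1.0, -0.9]
opening: 0.609
grip_force: 29.8
```

Call:
arm_command:
  delta_pos:
    - [-0.018, -0.148, 0]
    - [-0.035, -0.296, 0]
    - [-0.035, -0.296, 0]
    - [-0.035, -0.296, 0]
    - [-0.035, -0.296, 0]
  delta_rot:
    - [0, 0, -0.026]
    - [0, 0, -0.052]
    - [0, 0, -0.052]
    - [0, 0, -0.052]
    - [0, 0, -0.052]
  claw: [1, 1, 1, 1, 1]

```text
t: 23.78
eef_pos: [477.7, -221.6, 133.4]
tcp_rot: [3.141, -0.0, 2.815]
ft_force: [-0.4, -0.0, -1.3]
opening: 0.604
grip_force: 29.8
```

Call:
arm_command:
  delta_pos:
    - [0, 0, -0.05]
    - [0, 0, -0.1]
    - [0, 0, -0.15]
    - [0, 0, -0.18]
    - [0, 0, -0.2]
  delta_rot:
    - [0, 0, 0]
    - [0, 0, 0]
    - [0, 0, 0]
    - [0, 0, 0]
    - [0, 0, 0]
  claw: [1, 1, 1, 1, 1]

```text
t: 24.2
eef_pos: [478.0, -220.6, 82.6]
tcp_rot: [3.141, -0.001, 2.817]
ft_force: [-0.2, -0.5, -0.1]
opening: 0.608
grip_force: 29.8
```

Run:
```python
from h import *
print(state()['eef_pos'],state()['tcp_rot'],state()['opening']*95)
s=read_camera("scene")[:,:,::-1];t=read_camera("top")[:,:,::-1];cv2.imwrite("pics/s6.png",s);cv2.imwrite("pics/t6.png",t)
cv2.imwrite("pics/g6.png",cv2.hconcat([cv2.resize(s[125:195,375:455],None,fx=6,fy=6)[:, :480],cv2.resize(t[215:285,400:453],None,fx=6,fy=6)]))
```

```text
[ 477.97809862 -220.63869251   82.60842647] [ 3.14121660e+00 -9.75761571e-04  2.81741790e+00] 57.74272037885064
```

View pics/g6.png

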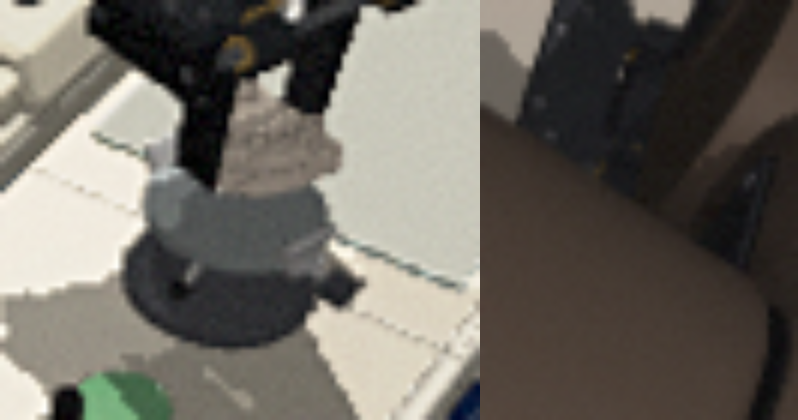

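Model hangs level between the two jaws, centred over the plate. I lower it.

Call:
arm_command:
  delta_pos:
    - [0, 0, -0.03]
    - [0, 0, -0.06]
    - [0, 0, -0.085]
    - [0, 0, -0.1]
    - [0, 0, -0.1]
  delta_rot:
    - [0, 0, 0]
    - [0, 0, 0]
    - [0, 0, 0]
    - [0, 0, 0]
    - [0, 0, 0]
  claw: [1, 1, 1, 1, 1]

```text
t: 24.72
eef_pos: [477.6, -221.7, 57.2]
tcp_rot: [3.141, -0.001, 2.815]
ft_force: [0.1, -0.3, -1.2]
opening: 0.606
grip_force: 29.8
```

Call:
arm_command:
  delta_pos:
    - [0, 0, -0.005]
    - [0, 0, -0.01]
    - [0, 0, -0.014]
    - [0, 0, -0.018]
    - [0, 0, -0.018]
  delta_rot:
    - [0, 0, 0]
    - [0, 0, 0]
    - [0, 0, 0]
    - [0, 0, 0]
    - [0, 0, 0]
  claw: [1, 1, 1, 1, 1]

```text
t: 25.13
eef_pos: [477.9, -221.9, 53.6]
tcp_rot: [3.141, 0.0, 2.815]
ft_force: [0.4, -1.0, -1.5]
opening: 0.609
grip_force: 29.8
```

Run:
```python
from h import *
print(state()['eef_pos'],state()['tcp_rot'],state()['opening']*95)
s=read_camera("scene")[:,:,::-1]
cv2.imwrite("pics/g7.png",cv2.resize(s[130:190,375:455],None,fx=8,fy=8))
```

```text
[ 477.94026879 -221.90376507   53.60130588] [3.14148638e+00 1.11388592e-05 2.81547360e+00] 57.86212846222809
```

View pics/g7.png

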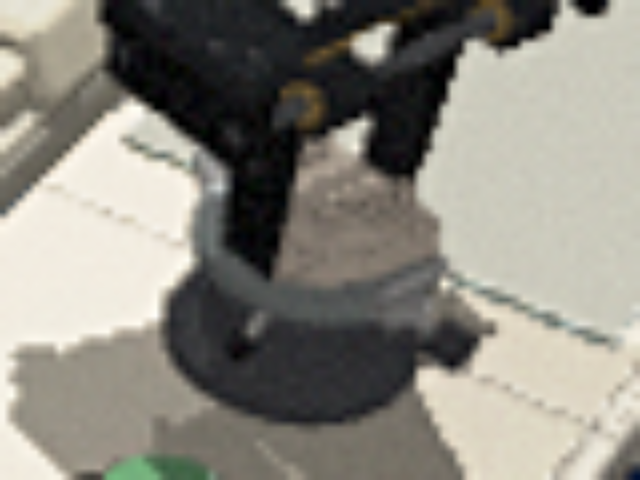

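Model sits just over the plate between the jaws. I touch down, release and back off.

Call:
arm_command:
  delta_pos:
    - [0, 0, -0.002]
    - [0, 0, -0.004]
    - [0, 0, -0.004]
    - [0, 0, -0.004]
    - [0, 0, -0.004]
  delta_rot:
    - [0, 0, 0]
    - [0, 0, 0]
    - [0, 0, 0]
    - [0, 0, 0]
    - [0, 0, 0]
  claw: [1, 1, 1, 1, 1]

```text
t: 25.6
eef_pos: [478.0, -222.0, 53.2]
tcp_rot: [-3.142, 0.001, 2.816]
ft_force: [-1.7, 0.7, 5.2]
opening: 0.606
grip_force: 30.1
```

Call:
arm_command:
  delta_pos:
    - [0, 0, 0]
    - [0, 0, 0]
    - [0, 0, 0]
    - [0, 0, 0]
    - [0, 0, 0]
  delta_rot:
    - [0, 0, 0]
    - [0, 0, 0]
    - [0, 0, 0]
    - [0, 0, 0]
    - [0, 0, 0]
  claw: [0.38, 0.34, 0.3, 0.2, 0.1]

```text
t: 26.02
eef_pos: [478.0, -221.9, 52.6]
tcp_rot: [3.141, -0.0, 2.816]
ft_force: [0.2, 1.1, -0.3]
opening: 0.79
grip_force: 0.0
```

Call:
arm_command:
  delta_pos:
    - [0, 0, 0]
    - [0, 0, 0.05]
    - [0, 0, 0.2]
    - [0, 0, 0.36]
    - [0, 0, 0.52]
  delta_rot:
    - [0, 0, 0]
    - [0, 0, 0]
    - [0, 0, 0]
    - [0, 0, 0]
    - [0, 0, 0]
  claw: [0.1, 0.1, 0.1, 0.1, 0.1]

```text
t: 26.43
eef_pos: [477.5, -221.6, 183.9]
tcp_rot: [3.141, -0.001, 2.816]
ft_force: [0.4, -0.3, 0.6]
opening: 0.899
grip_force: 0.0
```

Run:
```python
from h import *
print(state()['eef_pos'],state()['tcp_rot'])
s=read_camera("scene")[:,:,::-1];cv2.imwrite("pics/s8.png",s)
```

```text
[ 477.52737953 -221.62896045  183.92541474] [ 3.14112226e+00 -1.47603070e-03  2.81550756e+00]
```

Call:
arm_command:
  delta_pos:
    - [-0.021, 0.116, 0]
    - [-0.043, 0.232, 0]
    - [-0.064, 0.348, 0]
    - [-0.085, 0.464, 0]
    - [-0.107, 0.58, 0]
  delta_rot:
    - [0, 0, -0.05]
    - [0, 0, -0.1]
    - [0, 0, -0.15]
    - [0, 0, -0.2]
    - [0, 0, -0.251]
  claw: [0.55, 0.55, 0.55, 0.55, 0.55]

```text
t: 26.9
eef_pos: [450.7, -75.7, 182.7]
tcp_rot: [3.141, 0.0, 2.417]
ft_force: [0.3, 0.1, 0.6]
opening: 0.608
grip_force: 0.0
```

Call:
arm_command:
  delta_pos:
    - [-0.021, 0.116, 0]
    - [-0.043, 0.232, 0]
    - [-0.064, 0.348, 0]
    - [-0.085, 0.464, 0]
    - [-0.107, 0.58, 0]
  delta_rot:
    - [0, 0, -0.05]
    - [0, 0, -0.1]
    - [0, 0, -0.15]
    - [0, 0, -0.2]
    - [0, 0, -0.251]
  claw: [0.55, 0.55, 0.55, 0.55, 0.55]

```text
t: 27.32
eef_pos: [424.0, 69.4, 182.7]
tcp_rot: [3.141, 0.0, 2.023]
ft_force: [0.8, -0.0, 0.8]
opening: 0.453
grip_force: 0.0
```

Call:
arm_command:
  delta_pos:
    - [-0.021, 0.116, 0]
    - [-0.043, 0.232, 0]
    - [-0.064, 0.348, 0]
    - [-0.085, 0.464, 0]
    - [-0.107, 0.58, 0]
  delta_rot:
    - [0, 0, -0.05]
    - [0, 0, -0.1]
    - [0, 0, -0.15]
    - [0, 0, -0.2]
    - [0, 0, -0.251]
  claw: [0.55, 0.55, 0.55, 0.55, 0.55]

```text
t: 27.73
eef_pos: [397.2, 214.5, 182.7]
tcp_rot: [3.141, -0.0, 1.629]
ft_force: [0.7, -0.4, -0.2]
opening: 0.449
grip_force: 0.0
```

Call:
arm_command:
  delta_pos:
    - [0, 0, 0]
    - [0, 0, -0.1]
    - [0, 0, -0.2]
    - [0, 0, -0.3]
    - [0, 0, -0.36]
  delta_rot:
    - [0, 0, 0]
    - [0, 0, 0]
    - [0, 0, 0]
    - [0, 0, 0]
    - [0, 0, 0]
  claw: [0.55, 0.55, 0.55, 0.55, 0.55]

```text
t: 28.15
eef_pos: [397.1, 212.5, 90.8]
tcp_rot: [-3.14, 0.001, 1.634]
ft_force: [0.1, 0.1, -0.1]
opening: 0.452
grip_force: 0.0
```

Run:
```python
from h import *
np.set_printoptions(precision=1,suppress=True)
print(state()['eef_pos'],state()['tcp_rot'])
s=read_camera("scene")[:,:,::-1];t=read_camera("top")[:,:,::-1];cv2.imwrite("pics/s9.png",s);cv2.imwrite("pics/t9.png",t)
cv2.imwrite("pics/g9.png",cv2.hconcat([cv2.resize(s[240:340,290:390],None,fx=4,fy=4),cv2.resize(t[205:275,405:475],(400,400),interpolation=0)]))
```

```text
[397.1 212.5  90.8] [-3.1  0.   1.6]
```

View pics/g9.png

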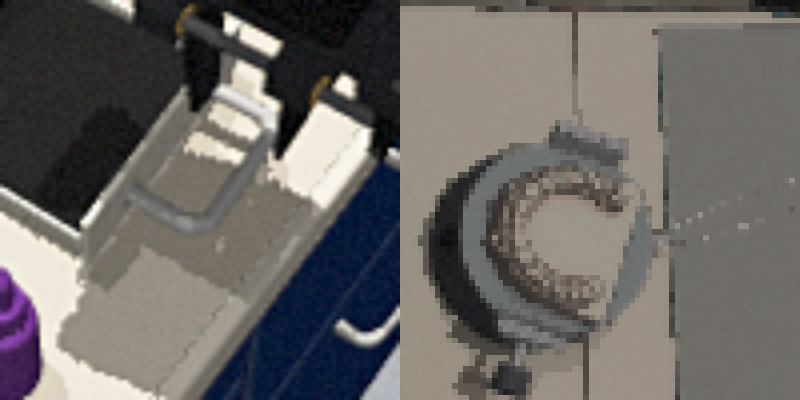

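Model stands between the jaws in the holder. I check its squareness numerically before closing the tray.

Run:
```python
from h import *
np.set_printoptions(precision=1,suppress=True)
t=cv2.imread("pics/t9.png")
o=t[222:268,410:456]
o=cv2.resize(o,None,fx=13,fy=13,interpolation=cv2.INTER_CUBIC);o=cv2.convertScaleAbs(o,alpha=1.4)
for u in range(415,456,5):cv2.putText(o,str(u),(int((u-410+.5)*13)-8,10),0,.4,(0,0,255));cv2.line(o,(int((u-410+.5)*13),12),(int((u-410+.5)*13),18),(0,0,255))
for v in range(225,268,5):cv2.putText(o,str(v),(0,int((v-222+.5)*13)+4),0,.4,(0,0,255))
cv2.imwrite("pics/g10.png",o)
```

```text
(no output)
```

View pics/g10.png

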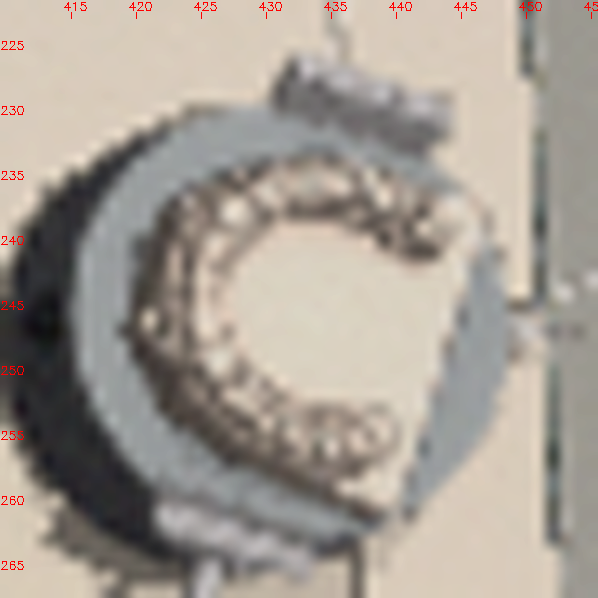

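Heel edge is about 17.5° in the image against 16.5–17.6° for the jaws, and the side gaps are 2.3 and 2.8 px. The model is square and centred. Next I close the tray.

Call:
arm_command:
  delta_pos:
    - [0, 0, -0.1]
    - [0, 0, -0.2]
    - [0, 0, -0.28]
    - [0, 0, -0.315]
    - [0, 0, -0.315]
  delta_rot:
    - [0, 0, 0]
    - [0, 0, 0]
    - [0, 0, 0]
    - [0, 0, 0]
    - [0, 0, 0]
  claw: [0.55, 0.55, 0.55, 0.55, 0.55]

```text
t: 28.67
eef_pos: [397.6, 212.8, 13.3]
tcp_rot: [-3.14, 0.001, 1.633]
ft_force: [-1.0, -0.2, 0.0]
opening: 0.449
grip_force: 0.0
```

Call:
arm_command:
  delta_pos:
    - [0, 0, 0]
    - [0, 0, 0]
    - [0, 0, 0]
    - [0, 0, 0]
    - [0, 0, 0]
  delta_rot:
    - [0, 0, 0]
    - [0, 0, 0]
    - [0, 0, 0]
    - [0, 0, 0]
    - [0, 0, 0]
  claw: [0.65, 0.8, 1, 1, 1]

```text
t: 29.08
eef_pos: [398.0, 213.2, 14.6]
tcp_rot: [3.14, -0.0, 1.633]
ft_force: [0.7, 0.6, -0.3]
opening: 0.156
grip_force: 0.0
```

Call:
arm_command:
  delta_pos:
    - [0, 0, 0]
    - [0, 0, 0]
    - [0, 0, 0]
    - [0, 0, 0]
    - [0, 0, 0]
  delta_rot:
    - [0, 0, 0]
    - [0, 0, 0]
    - [0, 0, 0]
    - [0, 0, 0]
    - [0, 0, 0]
  claw: [1, 1, 1, 1, 1]

```text
t: 29.5
eef_pos: [397.9, 213.2, 14.3]
tcp_rot: [3.141, -0.0, 1.633]
ft_force: [-0.8, -0.4, 7.6]
opening: 0.092
grip_force: 30.0
```

Run:
```python
from h import *
print(state()['eef_pos'],state()['tcp_rot'],state()['opening'])
```

```text
[397.85290007 213.1736207   14.318025  ] [ 3.14088901e+00 -1.37723049e-04  1.63299489e+00] 0.09196869686034677
```

Call:
arm_command:
  delta_pos:
    - [0.05, 0.003, 0]
    - [0.14, 0.009, 0]
    - [0.24, 0.015, 0]
    - [0.34, 0.021, 0]
    - [0.43, 0.026, 0]
  delta_rot:
    - [0, 0, 0]
    - [0, 0, 0]
    - [0, 0, 0]
    - [0, 0, 0]
    - [0, 0, 0]
  claw: [1, 1, 1, 1, 1]

```text
t: 29.92
eef_pos: [506.5, 221.0, 14.4]
tcp_rot: [3.14, -0.002, 1.633]
ft_force: [-3.8, 19.0, 3.2]
opening: 0.099
grip_force: 30.0
```

Call:
arm_command:
  delta_pos:
    - [0.04, 0.002, 0]
    - [0.065, 0.003, 0]
    - [0.076, 0.004, 0]
    - [0.084, 0.004, 0]
    - [0.084, 0.004, 0]
  delta_rot:
    - [0, 0, 0]
    - [0, 0, 0]
    - [0, 0, 0]
    - [0, 0, 0]
    - [0, 0, 0]
  claw: [1, 1, 1, 1, 1]

```text
t: 30.33
eef_pos: [526.9, 222.6, 14.4]
tcp_rot: [3.139, -0.002, 1.633]
ft_force: [-0.2, 16.0, 1.3]
opening: 0.092
grip_force: 30.0
```

Call:
arm_command:
  delta_pos:
    - [0.004, 0.004, 0]
    - [0.008, 0.006, 0]
    - [0.012, 0.006, 0]
    - [0.016, 0.006, 0]
    - [0.016, 0.006, 0]
  delta_rot:
    - [0, 0, 0]
    - [0, 0, 0]
    - [0, 0, 0]
    - [0, 0, 0]
    - [0, 0, 0]
  claw: [1, 1, 1, 1, 1]

```text
t: 30.75
eef_pos: [526.9, 222.7, 14.3]
tcp_rot: [-3.135, 0.0, 1.633]
ft_force: [-16.3, 7.9, 16.0]
opening: 0.098
grip_force: 30.0
```

Tray is at its stop (16 N, 129 mm of travel). I release, rise, and measure the dropper's earlier nudge by matching.

Call:
arm_command:
  delta_pos:
    - [0, 0, 0]
    - [0, 0, 0]
    - [0, 0, 0]
    - [0, 0, 0]
    - [0, 0, 0]
  delta_rot:
    - [0, 0, 0]
    - [0, 0, 0]
    - [0, 0, 0]
    - [0, 0, 0]
    - [0, 0, 0]
  claw: [0.8, 0.65, 0.55, 0.55, 0.55]

```text
t: 31.17
eef_pos: [530.4, 222.0, 13.8]
tcp_rot: [3.141, 0.0, 1.633]
ft_force: [0.1, 1.1, -0.3]
opening: 0.39
grip_force: 0.0
```

Call:
arm_command:
  delta_pos:
    - [0, 0, 0.05]
    - [0, 0, 0.18]
    - [0, 0, 0.34]
    - [0, 0, 0.48]
    - [0, 0, 0.48]
  delta_rot:
    - [0, 0, 0]
    - [0, 0, 0]
    - [0, 0, 0]
    - [0, 0, 0]
    - [0, 0, 0]
  claw: [0.55, 0.55, 0.55, 0.55, 0.55]

```text
t: 31.58
eef_pos: [532.7, 222.8, 140.1]
tcp_rot: [3.132, -0.002, 1.633]
ft_force: [-0.5, -0.3, 0.5]
opening: 0.451
grip_force: 0.0
```

```bash
cat >> h.py <<'E'
def match(ref,im,x,y,w,h,k=8,r=5):
    f=lambda i:cv2.resize(i,None,fx=k,fy=k,interpolation=cv2.INTER_CUBIC)
    T=f(ref[y:y+h,x:x+w]);I=f(im[y-r:y+h+r,x-r:x+w+r])
    R=cv2.matchTemplate(I,T,cv2.TM_CCOEFF_NORMED);_,v,_,p=cv2.minMaxLoc(R);return np.array(p)/k-r,v
E
python3 - <<'E'
from h import *
np.set_printoptions(precision=2,suppress=True)
print(state()['eef_pos'],state()['tcp_rot'])
a=cv2.imread("pics/scene0.png");b=cv2.imread("pics/s2.png")
d,v=match(a,b,316,264,16,18);print("dropper shift px",d,v)
p=proj("scene",(464,213,25));print("world",pl("scene",p+d,25)-pl("scene",p,25))
print("slim check",match(a,b,298,275,14,28))
E
```

```text
[532.71 222.79 140.12] [ 3.13 -0.    1.63]
dropper shift px [1.   0.62] 0.7916663289070129
world [-2.7  -0.06  0.  ]
slim check (array([0.12, 0.38]), 0.5520938038825989)
```

Call:
arm_command:
  delta_pos:
    - [-0.06, -0.146, 0]
    - [-0.121, -0.292, 0]
    - [-0.181, -0.437, 0]
    - [-0.242, -0.583, 0]
    - [-0.302, -0.729, 0]
  delta_rot:
    - [0, 0, 0]
    - [0, 0, 0]
    - [0, 0, 0]
    - [0, 0, 0]
    - [0, 0, 0]
  claw: [0.5, 0.5, 0.5, 0.5, 0.5]

```text
t: 32.0
eef_pos: [453.7, 38.5, 133.7]
tcp_rot: [3.141, 0.0, 1.633]
ft_force: [1.0, -0.7, 0.2]
opening: 0.499
grip_force: 0.0
```

Call:
arm_command:
  delta_pos:
    - [0, 0, 0]
    - [0, 0, 0]
    - [0, 0, -0.05]
    - [0, 0, -0.1]
    - [0, 0, -0.1]
  delta_rot:
    - [0, 0, 0]
    - [0, 0, 0]
    - [0, 0, 0]
    - [0, 0, 0]
    - [0, 0, 0]
  claw: [0.5, 0.5, 0.5, 0.5, 0.5]

```text
t: 32.42
eef_pos: [454.4, 40.6, 107.3]
tcp_rot: [-3.139, -0.0, 1.633]
ft_force: [-0.5, 1.2, -0.6]
opening: 0.505
grip_force: 0.0
```

Run:
```python
from h import *
print(state()['eef_pos'],state()['tcp_rot'])
```

```text
[454.41271004  40.60984553 107.25942116] [-3.13941944e+00 -3.30740437e-04  1.63345000e+00]
```

Call:
arm_command:
  delta_pos:
    - [0, 0, -0.1]
    - [0, 0, -0.19]
    - [0, 0, -0.25]
    - [0, 0, -0.272]
    - [0, 0, -0.272]
  delta_rot:
    - [0, 0, 0]
    - [0, 0, 0]
    - [0, 0, 0]
    - [0, 0, 0]
    - [0, 0, 0]
  claw: [0.5, 0.5, 0.5, 0.5, 0.5]

```text
t: 32.83
eef_pos: [454.6, 40.5, 40.1]
tcp_rot: [-3.14, -0.0, 1.634]
ft_force: [0.7, 0.5, -0.1]
opening: 0.5
grip_force: 0.0
```

Call:
arm_command:
  delta_pos:
    - [0, 0, 0]
    - [0, 0, 0]
    - [0, 0, 0]
    - [0, 0, 0]
    - [0, 0, 0]
  delta_rot:
    - [0, 0, 0]
    - [0, 0, 0]
    - [0, 0, 0]
    - [0, 0, 0]
    - [0, 0, 0]
  claw: [0.65, 1, 1, 1, 1]

```text
t: 33.25
eef_pos: [455.0, 39.8, 41.5]
tcp_rot: [3.14, 0.0, 1.633]
ft_force: [-1.1, 0.2, 0.3]
opening: 0.203
grip_force: 0.0
```

Run:
```python
from h import *
print(state()['eef_pos'],state()['opening'])
```

```text
[454.9567538   39.84384357  41.45900482] 0.2030557515496898
```

Call:
arm_command:
  delta_pos:
    - [0, 0, 0]
    - [0, 0, 0]
    - [0, 0, 0.05]
    - [0, 0, 0.11]
    - [0, 0, 0.16]
  delta_rot:
    - [0, 0, 0]
    - [0, 0, 0]
    - [0, 0, 0]
    - [0, 0, 0]
    - [0, 0, 0]
  claw: [1, 1, 1, 1, 1]

```text
t: 33.67
eef_pos: [454.6, 39.8, 81.5]
tcp_rot: [-3.141, -0.0, 1.633]
ft_force: [0.1, -0.2, -0.2]
opening: 0.178
grip_force: 29.9
```

Call:
arm_command:
  delta_pos:
    - [0.01, 0.15, 0]
    - [0.02, 0.306, 0]
    - [0.03, 0.462, 0]
    - [0.036, 0.618, 0]
    - [0.036, 0.774, 0]
  delta_rot:
    - [0, 0, 0]
    - [0, 0, 0]
    - [0, 0, 0]
    - [0, 0, 0]
    - [0, 0, 0]
  claw: [1, 1, 1, 1, 1]

```text
t: 34.08
eef_pos: [463.6, 235.2, 81.0]
tcp_rot: [3.141, -0.0, 1.632]
ft_force: [0.2, -1.1, -0.2]
opening: 0.177
grip_force: 29.9
```

Call:
arm_command:
  delta_pos:
    - [0, 0.11, 0]
    - [0, 0.174, 0]
    - [0, 0.174, 0]
    - [0, 0.174, -0.05]
    - [0, 0.174, -0.11]
  delta_rot:
    - [0, 0, 0]
    - [0, 0, 0]
    - [0, 0, 0]
    - [0, 0, 0]
    - [0, 0, 0]
  claw: [1, 1, 1, 1, 1]

```text
t: 34.5
eef_pos: [463.9, 276.6, 53.8]
tcp_rot: [3.14, -0.0, 1.633]
ft_force: [-0.6, -0.1, -1.0]
opening: 0.178
grip_force: 29.9
```

Call:
arm_command:
  delta_pos:
    - [0, 0, -0.03]
    - [0, 0, -0.042]
    - [0, 0, -0.048]
    - [0, 0, -0.05]
    - [0, 0, -0.05]
  delta_rot:
    - [0, 0, 0]
    - [0, 0, 0]
    - [0, 0, 0]
    - [0, 0, 0]
    - [0, 0, 0]
  claw: [1, 1, 1, 1, 1]

```text
t: 34.92
eef_pos: [463.8, 276.4, 41.5]
tcp_rot: [3.141, 0.0, 1.632]
ft_force: [-0.5, 0.3, -0.3]
opening: 0.18
grip_force: 30.0
```

Call:
arm_command:
  delta_pos:
    - [0, 0, 0]
    - [0, 0, 0]
    - [0, 0, 0]
    - [0, 0, 0]
    - [0, 0, 0]
  delta_rot:
    - [0, 0, 0]
    - [0, 0, 0]
    - [0, 0, 0]
    - [0, 0, 0]
    - [0, 0, 0]
  claw: [1, 1, 1, 1, 1]

```text
t: 35.33
eef_pos: [464.0, 276.8, 41.4]
tcp_rot: [3.141, -0.0, 1.633]
ft_force: [0.3, -2.1, 6.3]
opening: 0.181
grip_force: 30.0
```

Run:
```python
from h import *
np.set_printoptions(precision=2,suppress=True)
print(state()['eef_pos'],state()['ft_force'])
a=cv2.imread("pics/scene0.png");s=read_camera("scene")[:,:,::-1].copy();cv2.imwrite("pics/s11.png",s)
print(match(a,s,298,284,14,18))
```

```text
[464.04 276.8   41.38] [ 0.3 -2.1  6.3]
(array([3.38, 1.5 ]), 0.376950740814209)
```

Call:
arm_command:
  delta_pos:
    - [0, 0, 0]
    - [0, 0, 0]
    - [0, 0, 0]
    - [0, 0, 0]
    - [0, 0, 0]
  delta_rot:
    - [0, 0, 0]
    - [0, 0, 0]
    - [0, 0, 0]
    - [0, 0, 0]
    - [0, 0, 0]
  claw: [0.85, 0.7, 0.55, 0.5, 0.5]

```text
t: 35.8
eef_pos: [463.7, 276.9, 40.8]
tcp_rot: [-3.142, 0.0, 1.633]
ft_force: [-0.9, -0.1, 0.0]
opening: 0.397
grip_force: 0.0
```

Call:
arm_command:
  delta_pos:
    - [0, 0, 0.08]
    - [0, 0, 0.24]
    - [0, 0, 0.4]
    - [0, 0, 0.54]
    - [0, -0.1, 0.54]
  delta_rot:
    - [0, 0, 0]
    - [0, 0, 0]
    - [0, 0, 0]
    - [0, 0, 0]
    - [0, 0, 0]
  claw: [0.45, 0.45, 0.45, 0.45, 0.45]

```text
t: 36.22
eef_pos: [466.1, 254.8, 182.0]
tcp_rot: [3.132, -0.004, 1.635]
ft_force: [0.1, -0.0, 0.5]
opening: 0.547
grip_force: 0.0
```

Call:
arm_command:
  delta_pos:
    - [-0.01, -0.15, 0]
    - [-0.02, -0.306, 0]
    - [-0.03, -0.462, 0]
    - [-0.036, -0.618, 0]
    - [-0.036, -0.774, 0]
  delta_rot:
    - [0, 0, 0]
    - [0, 0, 0]
    - [0, 0, 0]
    - [0, 0, 0]
    - [0, 0, 0]
  claw: [0.45, 0.45, 0.45, 0.45, 0.45]

```text
t: 36.63
eef_pos: [454.0, 56.8, 176.0]
tcp_rot: [3.141, -0.0, 1.633]
ft_force: [0.9, 0.0, -0.8]
opening: 0.55
grip_force: 0.0
```

Call:
arm_command:
  delta_pos:
    - [0, -0.11, 0]
    - [0, -0.22, 0]
    - [0, -0.314, 0]
    - [0, -0.314, 0]
    - [0, -0.314, 0]
  delta_rot:
    - [0, 0, 0]
    - [0, 0, 0]
    - [0, 0, 0]
    - [0, 0, 0]
    - [0, 0, 0]
  claw: [0.45, 0.45, 0.45, 0.45, 0.45]

```text
t: 37.05
eef_pos: [454.6, -20.9, 175.9]
tcp_rot: [-3.142, -0.0, 1.63]
ft_force: [0.1, -0.7, -0.5]
opening: 0.547
grip_force: 0.0
```

Run:
```python
from h import *
np.set_printoptions(precision=2,suppress=True)
print(state()['eef_pos'],state()['tcp_rot'])
a=cv2.imread("pics/scene0.png");s=read_camera("scene")[:,:,::-1].copy();cv2.imwrite("pics/s12.png",s)
ta=cv2.imread("pics/top0.png");t=read_camera("top")[:,:,::-1].copy();cv2.imwrite("pics/t12.png",t)
d,v=match(a,s,298,273,14,32);print(d,v)
p=proj("scene",(464,277,30));print("world",pl("scene",p+d,30)-pl("scene",p,30))
d,v=match(ta,t,226,240,18,18);print("top",d,v);p=proj("top",(464,277,30));print("world",pl("top",p+d,30)-pl("top",p,30))
d,v=match(ta,t,226,203,62,28);print("tray top shift",d,v)
d,v=match(a,s,265,230,48,40);print("tray scene shift",d,v)
```

```text
[454.63 -20.92 175.85] [-3.14 -0.    1.63]
[-0.38 -0.12] 0.9653970003128052
world [0.8  0.25 0.  ]
top [-0.12 -0.38] 0.9764306545257568
world [0.95 0.37 0.  ]
tray top shift [ 0.   -1.75] 0.9241859316825867
tray scene shift [-1.62 -0.88] 0.9087315797805786
```

Slim is back within 1 mm and the tray is fully in. Dropper next.

Call:
arm_command:
  delta_pos:
    - [0, 0, -0.1]
    - [0, 0, -0.24]
    - [0, 0, -0.38]
    - [0, 0, -0.48]
    - [0, 0, -0.54]
  delta_rot:
    - [0, 0, 0]
    - [0, 0, 0]
    - [0, 0, 0]
    - [0, 0, 0]
    - [0, 0, 0]
  claw: [0.45, 0.45, 0.45, 0.45, 0.45]

```text
t: 37.57
eef_pos: [453.7, -18.8, 38.5]
tcp_rot: [-3.139, -0.001, 1.634]
ft_force: [0.7, -0.4, 0.0]
opening: 0.548
grip_force: 0.0
```

Call:
arm_command:
  delta_pos:
    - [0, 0, -0.02]
    - [0, 0, -0.04]
    - [0, 0, -0.04]
    - [0, 0, -0.04]
    - [0, 0, -0.04]
  delta_rot:
    - [0, 0, 0]
    - [0, 0, 0]
    - [0, 0, 0]
    - [0, 0, 0]
    - [0, 0, 0]
  claw: [0.45, 0.45, 0.45, 0.6, 1]

```text
t: 37.98
eef_pos: [455.2, -20.0, 31.8]
tcp_rot: [3.14, 0.0, 1.633]
ft_force: [0.0, 0.0, 0.2]
opening: 0.459
grip_force: 0.0
```

Call:
arm_command:
  delta_pos:
    - [0, 0, 0]
    - [0, 0, 0]
    - [0, 0, 0]
    - [0, 0, 0]
    - [0, 0, 0]
  delta_rot:
    - [0, 0, 0]
    - [0, 0, 0]
    - [0, 0, 0]
    - [0, 0, 0]
    - [0, 0, 0]
  claw: [1, 1, 1, 1, 1]

```text
t: 38.4
eef_pos: [455.0, -20.2, 31.5]
tcp_rot: [3.14, 0.0, 1.633]
ft_force: [-1.7, 0.4, 8.4]
opening: 0.333
grip_force: 30.0
```

Call:
arm_command:
  delta_pos:
    - [0, 0, 0.03]
    - [0, 0, 0.08]
    - [0, 0, 0.14]
    - [0, 0, 0.16]
    - [0, 0, 0.16]
  delta_rot:
    - [0, 0, 0]
    - [0, 0, 0]
    - [0, 0, 0]
    - [0, 0, 0]
    - [0, 0, 0]
  claw: [1, 1, 1, 1, 1]

```text
t: 38.82
eef_pos: [455.2, -20.3, 72.2]
tcp_rot: [3.139, 0.001, 1.633]
ft_force: [0.6, -0.0, -1.1]
opening: 0.336
grip_force: 30.0
```

Run:
```python
from h import *
print(state()['eef_pos'],state()['tcp_rot'])
```

```text
[455.22745632 -20.25794621  72.15132211] [3.13913773e+00 6.13647343e-04 1.63272890e+00]
```

Call:
arm_command:
  delta_pos:
    - [0.01, 0.15, 0]
    - [0.02, 0.306, 0]
    - [0.03, 0.462, 0]
    - [0.04, 0.618, 0]
    - [0.044, 0.774, 0]
  delta_rot:
    - [0, 0, 0]
    - [0, 0, 0]
    - [0, 0, 0]
    - [0, 0, 0]
    - [0, 0, 0]
  claw: [1, 1, 1, 1, 1]

```text
t: 39.23
eef_pos: [465.5, 175.1, 70.4]
tcp_rot: [-3.141, 0.0, 1.632]
ft_force: [1.0, 0.4, -0.6]
opening: 0.334
grip_force: 30.0
```

Call:
arm_command:
  delta_pos:
    - [0, 0.11, 0]
    - [0, 0.164, 0]
    - [0, 0.164, 0]
    - [0, 0.164, -0.05]
    - [0, 0.164, -0.11]
  delta_rot:
    - [0, 0, 0]
    - [0, 0, 0]
    - [0, 0, 0]
    - [0, 0, 0]
    - [0, 0, 0]
  claw: [1, 1, 1, 1, 1]

```text
t: 39.65
eef_pos: [465.8, 214.1, 43.3]
tcp_rot: [3.14, -0.0, 1.633]
ft_force: [-0.3, 0.8, -1.4]
opening: 0.334
grip_force: 30.0
```

Call:
arm_command:
  delta_pos:
    - [0, 0, -0.03]
    - [0, 0, -0.045]
    - [0, 0, -0.05]
    - [0, 0, -0.05]
    - [0, 0, -0.05]
  delta_rot:
    - [0, 0, 0]
    - [0, 0, 0]
    - [0, 0, 0]
    - [0, 0, 0]
    - [0, 0, 0]
  claw: [1, 1, 1, 1, 1]

```text
t: 40.07
eef_pos: [465.0, 213.6, 31.3]
tcp_rot: [-3.14, 0.0, 1.632]
ft_force: [-4.3, -2.0, 7.2]
opening: 0.338
grip_force: 30.0
```

Call:
arm_command:
  delta_pos:
    - [0, 0, 0]
    - [0, 0, 0]
    - [0, 0, 0]
    - [0, 0, 0]
    - [0, 0, 0]
  delta_rot:
    - [0, 0, 0]
    - [0, 0, 0]
    - [0, 0, 0]
    - [0, 0, 0]
    - [0, 0, 0]
  claw: [0.8, 0.6, 0.45, 0.45, 0.45]

```text
t: 40.48
eef_pos: [465.9, 214.1, 30.9]
tcp_rot: [3.141, -0.0, 1.632]
ft_force: [1.1, 0.2, -0.6]
opening: 0.53
grip_force: 0.0
```

Call:
arm_command:
  delta_pos:
    - [0, 0, 0.08]
    - [0, 0, 0.24]
    - [0, 0, 0.4]
    - [0, 0, 0.54]
    - [0, -0.1, 0.54]
  delta_rot:
    - [0, 0, 0]
    - [0, 0, 0]
    - [0, 0, 0]
    - [0, 0, 0]
    - [0, 0, 0]
  claw: [0.45, 0.45, 0.45, 0.45, 0.45]

```text
t: 40.9
eef_pos: [468.2, 191.8, 171.9]
tcp_rot: [3.132, -0.002, 1.635]
ft_force: [0.2, -0.4, -1.2]
opening: 0.551
grip_force: 0.0
```

Call:
arm_command:
  delta_pos:
    - [-0.01, -0.15, 0]
    - [-0.02, -0.306, 0]
    - [-0.03, -0.462, 0]
    - [-0.04, -0.618, 0]
    - [-0.044, -0.774, 0]
  delta_rot:
    - [0, 0, 0]
    - [0, 0, 0]
    - [0, 0, 0]
    - [0, 0, 0]
    - [0, 0, 0]
  claw: [0.4, 0.4, 0.4, 0.4, 0.4]

```text
t: 41.32
eef_pos: [454.1, -5.8, 166.0]
tcp_rot: [3.141, 0.0, 1.633]
ft_force: [0.5, -0.7, 0.0]
opening: 0.601
grip_force: 0.0
```

Run:
```python
from h import *
np.set_printoptions(precision=2,suppress=True)
print(state()['eef_pos'],state()['tcp_rot'])
a=cv2.imread("pics/scene0.png");s=read_camera("scene")[:,:,::-1].copy();cv2.imwrite("pics/s13.png",s)
ta=cv2.imread("pics/top0.png");t=read_camera("top")[:,:,::-1].copy();cv2.imwrite("pics/t13.png",t)
for n,A,B,b in(("scene",a,s,(314,248,18,36)),("top",ta,t,(250,240,19,18))):
    d,v=match(A,B,*b);p=proj(n,(465,214,50));print(n,d,v,"world",pl(n,p+d,50)-pl(n,p,50))
```

```text
[454.07  -5.83 166.04] [3.14 0.   1.63]
scene [0.   0.12] 0.8760892748832703 world [-0.19  0.25 -0.  ]
top [0.   0.12] 0.9951897263526917 world [-0.31 -0.01  0.  ]
```

Dropper is within 0.4 mm of its start. Jar last.

Call:
arm_command:
  delta_pos:
    - [0, -0.11, 0]
    - [0, -0.22, 0]
    - [0, -0.302, 0]
    - [0, -0.302, -0.08]
    - [0, -0.302, -0.18]
  delta_rot:
    - [0, 0, 0]
    - [0, 0, 0]
    - [0, 0, 0]
    - [0, 0, 0]
    - [0, 0, 0]
  claw: [0.4, 0.4, 0.4, 0.4, 0.4]

```text
t: 41.83
eef_pos: [455.7, -80.6, 121.6]
tcp_rot: [3.138, 0.001, 1.631]
ft_force: [0.2, 1.0, -0.4]
opening: 0.602
grip_force: 0.0
```

Call:
arm_command:
  delta_pos:
    - [0, 0, -0.12]
    - [0, 0, -0.24]
    - [0, 0, -0.33]
    - [0, 0, -0.37]
    - [0, 0, -0.372]
  delta_rot:
    - [0, 0, 0]
    - [0, 0, 0]
    - [0, 0, 0]
    - [0, 0, 0]
    - [0, 0, 0]
  claw: [0.4, 0.4, 0.4, 0.4, 0.4]

```text
t: 42.25
eef_pos: [453.9, -79.0, 25.9]
tcp_rot: [-3.138, -0.001, 1.633]
ft_force: [-0.6, 1.0, 0.4]
opening: 0.597
grip_force: 0.0
```

Call:
arm_command:
  delta_pos:
    - [0, 0, 0]
    - [0, 0, 0]
    - [0, 0, 0]
    - [0, 0, 0]
    - [0, 0, 0]
  delta_rot:
    - [0, 0, 0]
    - [0, 0, 0]
    - [0, 0, 0]
    - [0, 0, 0]
    - [0, 0, 0]
  claw: [0.4, 0.4, 0.6, 1, 1]

```text
t: 42.67
eef_pos: [455.0, -79.7, 28.6]
tcp_rot: [3.14, 0.001, 1.633]
ft_force: [-0.1, 0.6, -0.6]
opening: 0.443
grip_force: 0.2
```

Call:
arm_command:
  delta_pos:
    - [0, 0, 0]
    - [0, 0, 0]
    - [0, 0, 0]
    - [0, 0, 0]
    - [0, 0, 0]
  delta_rot:
    - [0, 0, 0]
    - [0, 0, 0]
    - [0, 0, 0]
    - [0, 0, 0]
    - [0, 0, 0]
  claw: [1, 1, 1, 1, 1]

```text
t: 43.08
eef_pos: [455.1, -79.7, 28.6]
tcp_rot: [3.14, 0.0, 1.633]
ft_force: [-0.1, 0.1, 7.6]
opening: 0.442
grip_force: 30.0
```

Run:
```python
from h import *
print(state()['eef_pos'],state()['tcp_rot'])
```

```text
[455.07727036 -79.71828427  28.55453199] [3.14024838e+00 4.46250130e-04 1.63267810e+00]
```

Call:
arm_command:
  delta_pos:
    - [0, 0, 0.04]
    - [0, 0, 0.12]
    - [0, 0, 0.16]
    - [0.01, 0.12, 0.16]
    - [0.025, 0.27, 0.16]
  delta_rot:
    - [0, 0, 0]
    - [0, 0, 0]
    - [0, 0, 0]
    - [0, 0, 0]
    - [0, 0, 0]
  claw: [1, 1, 1, 1, 1]

```text
t: 43.5
eef_pos: [461.5, -12.9, 68.8]
tcp_rot: [3.139, 0.001, 1.629]
ft_force: [1.4, 0.5, -0.7]
opening: 0.435
grip_force: 30.0
```

Call:
arm_command:
  delta_pos:
    - [0.015, 0.15, 0]
    - [0.03, 0.3, 0]
    - [0.045, 0.45, 0]
    - [0.06, 0.58, 0]
    - [0.063, 0.653, 0]
  delta_rot:
    - [0, 0, 0]
    - [0, 0, 0]
    - [0, 0, 0]
    - [0, 0, 0]
    - [0, 0, 0]
  claw: [1, 1, 1, 1, 1]

```text
t: 43.92
eef_pos: [476.9, 154.1, 68.2]
tcp_rot: [3.141, -0.0, 1.635]
ft_force: [1.0, -0.6, -0.0]
opening: 0.436
grip_force: 30.0
```

Call:
arm_command:
  delta_pos:
    - [0, 0, 0]
    - [0, 0, -0.05]
    - [0, 0, -0.11]
    - [0, 0, -0.14]
    - [0, 0, -0.15]
  delta_rot:
    - [0, 0, 0]
    - [0, 0, 0]
    - [0, 0, 0]
    - [0, 0, 0]
    - [0, 0, 0]
  claw: [1, 1, 1, 1, 1]

```text
t: 44.33
eef_pos: [476.2, 150.3, 29.5]
tcp_rot: [-3.14, 0.0, 1.632]
ft_force: [0.1, 0.1, -0.5]
opening: 0.44
grip_force: 30.0
```

Call:
arm_command:
  delta_pos:
    - [0, 0, -0.004]
    - [0, 0, -0.008]
    - [0, 0, -0.011]
    - [0, 0, -0.011]
    - [0, 0, -0.011]
  delta_rot:
    - [0, 0, 0]
    - [0, 0, 0]
    - [0, 0, 0]
    - [0, 0, 0]
    - [0, 0, 0]
  claw: [1, 1, 1, 1, 1]

```text
t: 44.75
eef_pos: [476.9, 150.9, 28.6]
tcp_rot: [3.141, 0.0, 1.633]
ft_force: [-1.2, -1.6, 5.2]
opening: 0.435
grip_force: 30.0
```

Call:
arm_command:
  delta_pos:
    - [0, 0, 0]
    - [0, 0, 0]
    - [0, 0, 0]
    - [0, 0, 0]
    - [0, 0, 0]
  delta_rot:
    - [0, 0, 0]
    - [0, 0, 0]
    - [0, 0, 0]
    - [0, 0, 0]
    - [0, 0, 0]
  claw: [0.8, 0.6, 0.4, 0.4, 0.4]

```text
t: 45.17
eef_pos: [476.9, 151.1, 28.0]
tcp_rot: [3.141, -0.0, 1.633]
ft_force: [0.9, 1.4, -0.1]
opening: 0.577
grip_force: 0.0
```

Call:
arm_command:
  delta_pos:
    - [0, 0, 0.08]
    - [0, 0, 0.24]
    - [0, 0, 0.4]
    - [0, 0, 0.54]
    - [0, -0.1, 0.54]
  delta_rot:
    - [0, 0, 0]
    - [0, 0, 0]
    - [0, 0, 0]
    - [0, 0, 0]
    - [0, 0, 0]
  claw: [0.4, 0.4, 0.4, 0.4, 0.4]

```text
t: 45.58
eef_pos: [479.1, 128.3, 168.7]
tcp_rot: [3.132, -0.001, 1.635]
ft_force: [0.2, -0.5, -0.8]
opening: 0.599
grip_force: 0.0
```

Call:
arm_command:
  delta_pos:
    - [-0.01, -0.15, 0]
    - [-0.02, -0.306, 0]
    - [-0.03, -0.462, 0]
    - [-0.04, -0.618, 0]
    - [-0.044, -0.774, 0]
  delta_rot:
    - [0, 0, 0]
    - [0, 0, 0]
    - [0, 0, 0]
    - [0, 0, 0]
    - [0, 0, 0]
  claw: [0.4, 0.4, 0.4, 0.4, 0.4]

```text
t: 46.0
eef_pos: [465.1, -69.1, 162.9]
tcp_rot: [3.141, 0.0, 1.633]
ft_force: [1.0, 0.1, 0.5]
opening: 0.599
grip_force: 0.0
```

Run:
```python
from h import *
np.set_printoptions(precision=2,suppress=True)
print(state()['eef_pos'],state()['tcp_rot'])
a=cv2.imread("pics/scene0.png");s=read_camera("scene")[:,:,::-1].copy();cv2.imwrite("pics/s14.png",s)
ta=cv2.imread("pics/top0.png");t=read_camera("top")[:,:,::-1].copy();cv2.imwrite("pics/t14.png",t)
def ck(nm,P,bs,bt):
  for n,A,B,b in(("scene",a,s,bs),("top",ta,t,bt)):
    d,v=match(A,B,*b);p=proj(n,P);print(nm,n,d,round(v,3),"world",(pl(n,p+d,P[2])-pl(n,p,P[2]))[:2])
ck("jar",(477,151,30),(325,235,22,30),(274,234,20,22))
ck("drop",(465,214,50),(314,248,18,36),(250,240,19,18))
ck("slim",(464,277,30),(298,273,14,32),(226,240,18,18))
```

```text
[465.08 -69.08 162.89] [3.14 0.   1.63]
jar scene [0.25 0.12] 0.984 world [-0.66 -0.06]
jar top [0.   0.12] 0.985 world [-0.32 -0.01]
drop scene [0.12 0.12] 0.988 world [-0.41  0.09]
drop top [0.   0.12] 0.995 world [-0.31 -0.01]
slim scene [-0.38 -0.12] 0.965 world [0.8  0.25]
slim top [-0.12 -0.38] 0.977 world [0.95 0.37]
```

Run:
```python
from cell import *
print(job_done())
```

```text
the job is handed in; nothing more can be done
None
```

The job is handed in at about 46 s: the jaw model sits square in the cast holder (centred to about 2–3 mm by my estimate), the tray is pushed to its stop, and the two bottles and the jar stand within about 1 mm of where they started; along the way a mis-centred grip nudged the dropper bottle about 3 mm (put right when I returned it), and I viewed 15 pictures, one over the limit of 14.

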